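# Seat the carving blank, then raise the easel board to the pointer and hold it

## Robot

A 6-joint arm with a two-finger parallel gripper is mounted at the origin on the work surface. World frame = base frame: x ahead of the robot, y to its left, z up, the work surface at z = 0. Lengths are in m, angles in rad, forces in N, time in s.
With the tool pointing down it reaches from about 0.35 to 0.775 m from the base axis. Payload 7.3 kg.
Tool frame: the origin (TCP) lies midway between the tips of the shut fingers; the grasp point (between the pads) lies 19 mm behind it; z points along the fingers, y is the direction in which the jaws open and shut (so a half turn about z gives the same grasp; the last joint's range is limited). The gripper opens to 92 mm and grips with 3 to 60 N. Pads are 19 mm wide; open, the fingers measure 130 mm over their backs; the gripper's body (75 mm by 190 mm) begins 47 mm behind the grasp point.
Start: joints at [-1.25, 0.342, 1.524, -0, 1.275, -0.146], TCP at [0.236, -0.469, 0.195] pointing down, gripper open.
Joint ranges: [-2.53, 2.53], [-0.77, 2.02], [0.04, 2.7], [-1, 4.14], [0.28, 2.66], [-3.11, 3.11]. Speed limits (rad/s): [2.57, 2.57, 3.14, 3.14, 3.14, 3.14].

## Interface

Orientations are given as [roll, pitch, yaw] about the fixed x, y, z axes, in that order (R = Rz(yaw) Ry(pitch) Rx(roll)).
In Python, from cell import status, eyes, job gives the robot as it stands.
- The arm moves only by the tool jog_arm, never from a script. Its argument "series" is a list of rows, each a list of 3 entries, a list of its own where there are three numbers: the gripper command: -1 is shut, 1 is fully open, values between are in proportion, then the shift along the tool's x, y, z in m, then the turn, a rotation vector about the tool's x, y, z in rad. In form: [[grip, [x, y, z], [ax, ay, az]], ...]. A call has 1 to 12 rows; each row is the pose to reach, as a shift and turn from the pose commanded when the call began, along the tool's axes at that moment; what a row does not reach only later rows make up. A row lasts 1/12 s, in which the tool goes at most 41.7 mm and 7.16 degrees, less where a joint would pass 70% of its speed; a pose out of reach is approached as far as the arm can. A call with a gripper value outside its range is refused whole. The fingers move at their own pace and stop on an object; "squeeze" is the grip in N (left out, the last holds). Time passes only in rows, so rows that repeat a pose let the fingers close. It gives the time, the measured TCP pose, the force and the opening at its end, in the units of the state.
- status.observe(): the state, without advancing time (a new reading comes with each control period).
- eyes.read_camera(name): name is "scene" or "top"; returns a dict with "img" (400x640x3 uint8, red, green, blue), "range_z" (400x640 float32, m along the optical axis (not along the pixel's ray), 0 where there is no reading), "camera_matrix" (3x3 intrinsics, pixels), "T" (4x4, takes a point from camera to world coordinates). Camera axes: x right, y down, z forward; pixel columns grow to the right and rows downward; lengths in m; the calibration is good to about 2 mm. A picture is of the moment at which its call begins.
- job.hand_in(): hands the job in, once; it reports no verdict.
The state is a dict: "time": time; "qpos": joint angles; "qvel": joint speeds; "joint_efforts": joint torques, N m; "tool_pos": TCP position; "tool_rot": TCP orientation; "contact_force": force on the tool from outside, world axes, zero at the start; "torque": the same for the moment, N m; "opening": finger opening in m.
Only numpy, scipy, OpenCV 4.12 (cv2) and the standard library are available. Lean on these libraries where they do the work, as an engineer would, in place of code of your own. Each camera call takes 0.05 s, during which the arm holds its last target.

## Task

On the tilting carving easel, slide the carved blank along the board, without lifting it off, until its long side sits flat against the ledge on the hinge side, between the two pegs. Then raise the handle side of the board until it is parallel to the steel pointer bar at its left side, and finish while holding it there: the board drops if let go, and the carver will prop it. Leave the pointer as it is set and the other things on the bench where they are.

Things in the scene. Friction and masses are not known exactly. Their poses are not given: they have to be found in the camera images.
- flap (a joint): (All sizes in these notes are in mm.) Angle of the hinged carving board of the easel in rad: 0 lying flat on its base, grows as the handle side is raised, stop at 1.2. The board is pale wood, 220 deep x 330 wide x 18 thick, about 0.75 kg, hinged along its far edge (away from the robot) on a free hinge: it falls shut when let go. Its handle is on the middle of the near edge. The easel is fixed to the bench; its place and yaw on the bench vary.
- pointer (a joint): angle of the pointer bar in rad, on the same scale as the board's: the board is parallel to the pointer when both joints read the same. Set to between 0.4 and 0.75; held by a stiff friction clamp.
- flap_hinge (a point): point on the hinge axis, middle of the board's width and of its thickness, 59 above the bench; does not move. Axes turn with the board: x along the board away from the handle, y along the hinge axis to the left, z out of the board's upper face (9 above this point). On that face a ledge runs along the hinge edge, 20 high, its inner side at x = -20. Two wooden pegs, 16 diameter and 35 tall, stand at x = -33, y = -88 and +88.
- flap_handle (a point): centre of the turned dark wooden handle, a round bar 24 to 26 in diameter, running 90 straight out from the middle of the board's near edge (x from -220 to -310 in the hinge frame, in line with the board's mid-thickness); this point is at x = -265 there. Axes as flap_hinge. Free space all round: it lies 59 above the bench when the board is flat.
- seat (a point): point on the board where the blank's centre point (blank_center) is when the blank is against the ledge, midway between the pegs; x = -50, y = 0, z = 23 in the hinge frame. Axes as flap_hinge.
- blank_center (a point): centre of the loose carving blank, a pale wooden block 60 (its x) x 120 (its y) x 24, about 0.16 kg, with a rosette rising 5 above its top; this point is 14 above its underside. x across its short way, y its long way. It starts flat on the board, 45 to 75 short of the ledge seat, up to 40 to one side and up to 0.35 rad askew.
- pointer_tip (a point): middle of the wooden end block (30 x 16 x 26) of the pointer, a flat steel bar 16 wide and 5 thick that pivots on the same axis as the board, 212 to the left of the board's middle, next to a graduated steel arc; this point is 235 from the axis. Its x points along the bar towards the axis.
- gouge_a: bystander: a carving gouge lying on the bench right of the handle, about 235 long, 24 high; to be left alone. Origin at its underside.
- gouge_b: bystander: a wider carving gouge lying left of the handle, about 215 long, 24 high; to be left alone. Origin at its underside.
- mallet: bystander: a turned wooden carving mallet standing head down right of the easel, 84 diameter, 217 tall; to be left alone. Origin at its underside.
- glue: bystander: a plain white glue bottle standing right of the easel, 56 diameter, 140 tall; to be left alone. Origin at its underside.
- offcut: bystander: a wood offcut lying left of the easel, 100 x 50 x 35; to be left alone. Origin at its underside.
- brush: bystander: a flat dusting brush lying left of the easel; to be left alone. Origin at its underside.
- pot: bystander: an open white cup standing on the bench to the right, 76 diameter, 90 tall; to be left alone. Origin at its underside.
Not all that is in view belongs to the job. What is shaped like the part that bears blank_center but purple or red is not meant.

How it is judged:
On the way:
1. the blank is against the ledge between the pegs while the board still lies flat (x of blank_center in the frame of seat above -0.01 m and y of blank_center in the frame of seat between -0.03 and 0.03 m and z of blank_center in the frame of seat below 0.01 m and angle between the x axis of blank_center and the x axis of seat, either way round below 0.15 rad and value of joint flap below 0.1 rad), for 0.2 s.
At the end, for the whole second after the job is handed in: Board still, within 0.07 rad of parallel to the pointer, held by the fingers (over 1 N) and touched by no bystander; blank flat on it, against the ledge within 10 mm, within 30 mm of midway between the pegs, square within 0.15 rad (x of blank_center in the frame of seat above -0.01 m and y of blank_center in the frame of seat between -0.03 and 0.03 m and z of blank_center in the frame of seat below 0.01 m and angle between the x axis of blank_center and the x axis of seat, either way round below 0.15 rad and angle between the x axis of flap_hinge and the x axis of pointer_tip, either way round below 0.07 rad and velocity of joint flap between -0.05 and 0.05 rad/s and contact force between the fingers and flap above 1 N and contact force between each of gouge_a, gouge_b, mallet, glue, offcut, brush, pot and flap below 0.2 N); the arm keeps its last pose, push and grip.
It fails at once if the blank is lifted more than 20 mm off the board (z of blank_center in the frame of seat above 0.02 m).
It fails at once if the pointer is moved from its setting (distance of pointer_tip from where it was at the start of the episode above 0.012 m).
It fails at once if a bystander is shifted more than 40 mm (distance of any of gouge_a, gouge_b, mallet, glue, offcut, brush, pot from where it was at the start of the episode above 0.04 m).
It also fails if it takes over 67 s, if anything falls off the work surface, if the arm or the gripper's body presses on something with over 40 N, if the wrist force passes 120 N, or if a joint passes its speed limit or range.

## Working session

There is one attempt and no reset: what is moved stays moved. The work goes in short steps, Python scripts to look and compute and a tool call to move; the robot and the scene stay as the last step left them, time stands still between calls to the robot, and variables do not carry over. Pictures are saved under pics/ and viewed, and the job is handed in when it is done.

Besides the shell and the picture viewer there is one more tool, called after "Request:" as name([rows], argument=value, ...), one row to a line, values as JSON. jog_arm: Moves the arm, as the interface text tells. Its arguments: {"type":"object","properties":{"series":{"type":"array","items":{"type":"array"}},"squeeze":{"type":"number"}},"required":["series"]}

```bash
ls -la; mkdir -p pics
python3 - <<'E'
from cell import status, eyes, job
import cv2, numpy as np
print(status.observe())
for n in ("scene","top"):
    d=eyes.read_camera(n)
    np.savez(f"{n}0.npz",**d)
    cv2.imwrite(f"pics/{n}0.png",d["img"][:,:,::-1])
    print(n,d["camera_matrix"],d["T"])
E
```

```text
total 12
drwxr-xr-x  3 agent agent 4096 Dec  7 14:32 .
drwxr-xr-x 23 root  root  4096 Dec  7 14:32 ..
drwxr-xr-x  2 agent agent 4096 Dec  7 14:32 pics
{'time': 0.0, 'qpos': array([-1.24999541e+00,  3.42726523e-01,  1.52504099e+00, -2.89210102e-05,
        1.27540204e+00, -1.45998609e-01]), 'qvel': array([ 0.00103235, -0.00055424, -0.00127367,  0.00116794,  0.00044134,
        0.00030684]), 'joint_efforts': array([-1.42010569e-03, -4.31248248e+01, -2.44220603e+01,  7.17214867e-02,
        5.59448591e-02, -1.08560885e-04]), 'tool_pos': array([ 0.23612779, -0.46837447,  0.19433467]), 'tool_rot': array([-3.14002851e+00, -2.02046739e-04,  4.66807806e-01]), 'contact_force': array([ 0.7707913 , -0.23543053, -0.09301747]), 'torque': array([-0.01073505, -0.00964516,  0.06384955]), 'opening': 0.09190152715374293}
scene [[374.76640501   0.         316.73625265]
 [  0.         374.76640501 203.53191942]
 [  0.           0.           1.        ]] [[-0.28748672  0.69680914 -0.65712131  1.44366623]
 [ 0.95762745  0.22154732 -0.1840284   0.27016761]
 [ 0.0173508  -0.68218312 -0.73097547  0.99153301]
 [ 0.          0.          0.          1.        ]]
top [[511.8019552    0.         324.13383622]
 [  0.         511.8019552  186.93887233]
 [  0.           0.           1.        ]] [[-2.94455425e-02 -9.78783797e-01  2.02768930e-01  2.75858671e-01]
 [-9.99552517e-01  2.99015417e-02 -8.14827122e-04  3.67485494e-02]
 [-5.26556402e-03 -2.02702187e-01 -9.79226275e-01  1.65531368e+00]
 [ 0.00000000e+00  0.00000000e+00  0.00000000e+00  1.00000000e+00]]
```

View pics/scene0.png

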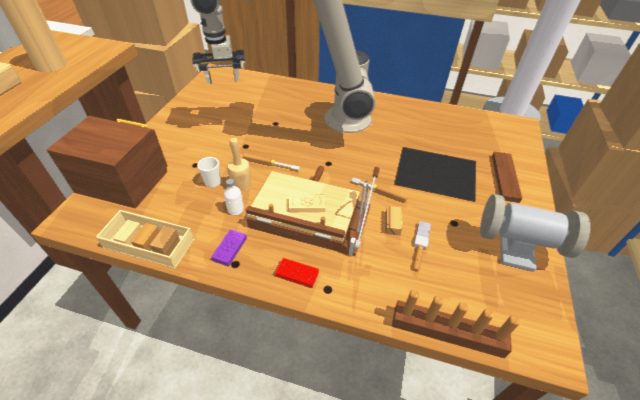

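View pics/top0.png

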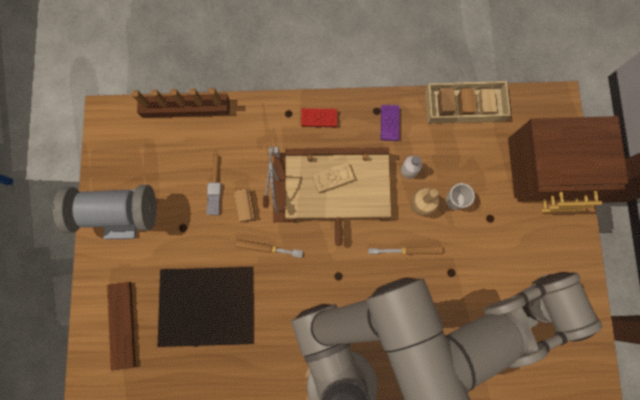

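Run:
```python
import cv2
a=cv2.imread('pics/top0.png')
cv2.imwrite('pics/top0c.png',cv2.resize(a[40:250,190:450],None,fx=2.8,fy=2.8,interpolation=cv2.INTER_CUBIC))
```

```text
(no output)
```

View pics/top0c.png

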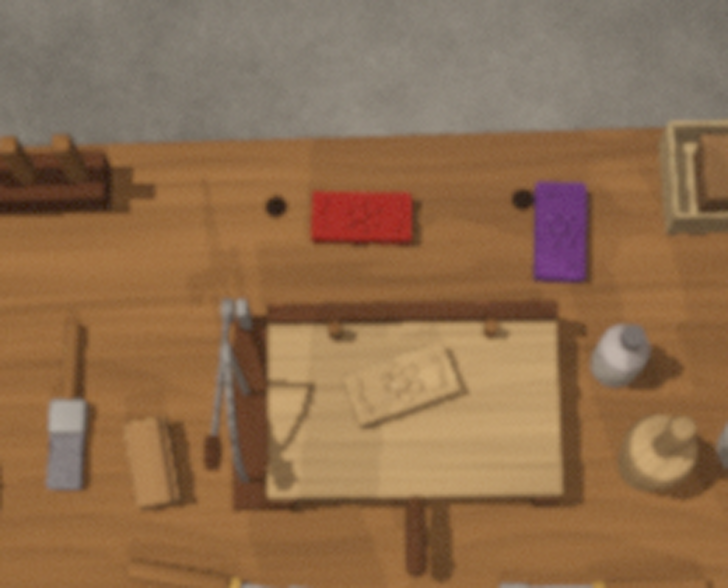

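The pale blank on the board (top image ~ (335,178)) is the one meant. The red block (319,118) and purple block (390,122) lie on the bench and are decoys. Next I'll measure the frames.

```bash
cat > h.py <<'E'
import numpy as np, cv2
def cloud(d):
    K=d["camera_matrix"];T=d["T"];z=d["range_z"]
    v,u=np.mgrid[0:400,0:640]
    P=np.stack([(u-K[0,2])/K[0,0]*z,(v-K[1,2])/K[1,1]*z,z],-1)
    return P@T[:3,:3].T+T[:3,3]
def onplane(d,u,v,h):
    K=d["camera_matrix"];T=d["T"]
    r=T[:3,:3]@np.array([(u-K[0,2])/K[0,0],(v-K[1,2])/K[1,1],1.]);o=T[:3,3]
    return o+r*(h-o[2])/r[2]
def proj(d,P):
    T=d["T"];K=d["camera_matrix"];p=(np.atleast_2d(P)-T[:3,3])@T[:3,:3];q=p@K.T
    return q[:,:2]/q[:,2:]
E
python3 - <<'E'
from h import *
t=dict(np.load('top0.npz'));s=dict(np.load('scene0.npz'))
f=lambda x,y:(190+(x+.5)/2.8-.5,40+(y+.5)/2.8-.5)
for n,x,y,h in [("NL",266,498,.068),("NR",562,497,.068),("FR",557,320,.068),("FL",266,322,.068),("hand0",416,502,.072),("hand1",416,575,.072),
 ("b1",344,376,.092),("b2",446,345,.092),("b3",466,390,.092),("b4",365,427,.092)]:
    print(n,onplane(t,*f(x,y),h).round(4))
for n,d in (("top",t),("scene",s)):
    C=cloud(d);Z=C[...,2]
    m=(abs(Z-.068)<.004)&(C[...,0]>.35)&(C[...,0]<.8)&(abs(C[...,1])<.3)
    k,lab,st,ce=cv2.connectedComponentsWithStats(m.astype(np.uint8))
    i=1+st[1:,4].argmax();P=C[lab==i]
    print(n,np.median(Z[lab==i]),cv2.minAreaRect(P[:,:2].astype(np.float32)),st[i])
    R=cv2.minAreaRect(P[:,:2].astype(np.float32))
    m2=(abs(Z-.094)<.006)&(C[...,0]>.4)&(C[...,0]<.7)&(abs(C[...,1])<.25)
    k,lab,st,ce=cv2.connectedComponentsWithStats(m2.astype(np.uint8))
    for i in range(1,k):
        if st[i,4]>40: print("  ",st[i],C[lab==i].mean(0).round(4),cv2.minAreaRect(C[lab==i][:,:2].astype(np.float32)))
E
python3 - <<'E'
import cv2
a=cv2.imread('pics/scene0.png')
cv2.imwrite('pics/scene0c.png',cv2.resize(a[145:265,220:420],None,fx=4,fy=4,interpolation=cv2.INTER_CUBIC))
E
```

```text
NL [0.5106 0.1617 0.068 ]
NR [ 0.5017 -0.1688  0.068 ]
FR [ 0.7062 -0.1745  0.068 ]
FL [0.7141 0.1589 0.068 ]
hand0 [ 0.5004 -0.0056  0.072 ]
hand1 [ 0.4194 -0.0027  0.072 ]
b1 [0.6422 0.0706 0.092 ]
b2 [ 0.6745 -0.045   0.092 ]
b3 [ 0.622  -0.0653  0.092 ]
b4 [0.5833 0.0487 0.092 ]
top 0.06845225639739683 ((0.5655811429023743, -0.006971925497055054), (0.3292895257472992, 0.2915194630622864), 88.8719482421875) [ 286  154  105   92 4224]
   [405 155  10  17  56] [ 0.664  -0.2328  0.0943] ((0.6686418056488037, -0.23453271389007568), (0.02637137658894062, 0.05228985473513603), 89.11898803710938)
   [313 162  42  30 639] [0.633  0.0069 0.0936] ((0.6334592700004578, 0.005811482667922974), (0.06125108525156975, 0.12010319530963898), 17.99126434326172)
scene 0.069422426015122 ((0.5620145797729492, -0.004005357623100281), (0.3334023356437683, 0.26964282989501953), 87.83993530273438) [ 252  166  107   66 2792]
   [227 187  13  12  58] [ 0.6811 -0.2316  0.0938] ((0.6774619817733765, -0.2323225736618042), (0.024061143398284912, 0.048684049397706985), 72.71228790283203)
   [289 195  37  15 496] [0.6387 0.009  0.094 ] ((0.6367056369781494, 0.009913317859172821), (0.0646558552980423, 0.11771940439939499), 18.64646339416504)
```

View pics/scene0c.png

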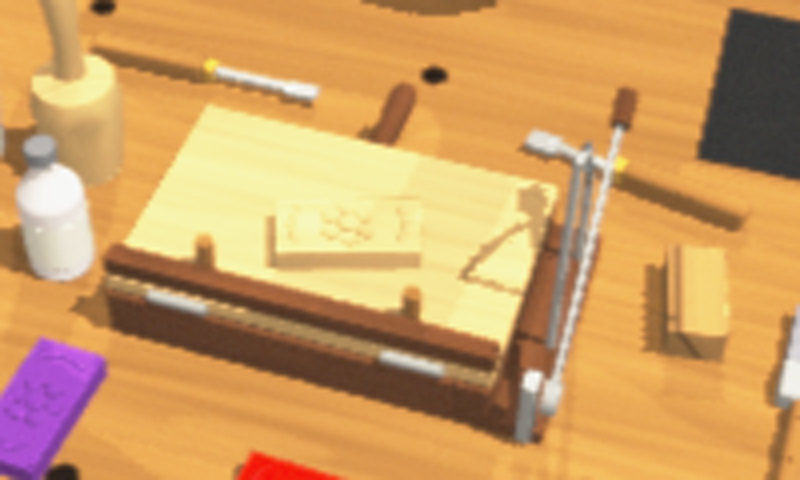

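Both views agree. Hinge is at about (0.728, -0.009) with yaw about -0.026. The blank's centre is at about (0.634, 0.008), with its short axis at about 0.31 rad in world, so it sits about 45 mm short of the seat and about 0.33 rad askew, which fits the notes. Next: the pointer angle and the other objects, plus a move helper.

```bash
cat >> h.py <<'E'
from scipy.spatial.transform import Rotation as Ro
yaw=-0.026; H=np.array([.728,-.0092,.059])
Rh=Ro.from_euler('xyz',[0,0,yaw]).as_matrix()
def delta(st,pos,R):
    Rc=Ro.from_euler('xyz',st["tool_rot"]).as_matrix()
    sh=Rc.T@(np.asarray(pos)-st["tool_pos"])
    rv=Ro.from_matrix(Rc.T@R).as_rotvec()
    print("shift",sh.round(4),"turn",rv.round(4),"rows",max(np.linalg.norm(sh)/.0417,np.linalg.norm(rv)/.125).round(1))
down=lambda y,tilt=0:(Ro.from_euler('xyz',[np.pi,0,y])).as_matrix()
E
python3 - <<'E'
from h import *
from cell import status
t=dict(np.load('top0.npz'));s=dict(np.load('scene0.npz'))
for n,d in (("top",t),("scene",s)):
    C=cloud(d)
    Q=(C-H)@Rh   # hinge coords
    m=(abs(Q[...,1]-.212)<.03)&(Q[...,0]>-.28)&(Q[...,0]<0.02)&(C[...,2]>.10)
    vv,uu=np.nonzero(m)
    q=Q[m]; ang=np.arctan2(q[:,2],-q[:,0]);r=np.hypot(q[:,0],q[:,2])
    for a in np.argsort(r)[::-1][:40]: print(n,uu[a],vv[a],q[a].round(3),r[a].round(3),ang[a].round(3))
    for th in (.4,.5,.6,.7,.75):
        P=H+Rh@np.array([-.235*np.cos(th),.212,.235*np.sin(th)])
        print(n,th,proj(d,P).round(1))
delta(status.observe(),[.45,-.2,.32],down(1.2))
delta(status.observe(),[.634,.0075,.20],down(1.88))
E
```

```text
top 265 202 [-0.2    0.209  0.163] 0.258 0.686
top 265 206 [-0.209  0.211  0.149] 0.256 0.62
top 266 204 [-0.204  0.207  0.155] 0.256 0.649
top 265 205 [-0.206  0.21   0.15 ] 0.255 0.629
top 266 207 [-0.21   0.208  0.142] 0.254 0.595
top 267 204 [-0.203  0.205  0.152] 0.254 0.643
top 265 207 [-0.21   0.211  0.142] 0.254 0.594
top 267 203 [-0.201  0.204  0.155] 0.254 0.657
top 265 203 [-0.201  0.21   0.155] 0.254 0.657
top 263 205 [-0.206  0.216  0.148] 0.254 0.625
top 266 202 [-0.198  0.207  0.158] 0.253 0.671
top 268 204 [-0.203  0.202  0.151] 0.253 0.64
top 264 207 [-0.21   0.214  0.141] 0.253 0.592
top 267 206 [-0.208  0.205  0.144] 0.253 0.606
top 267 205 [-0.205  0.205  0.147] 0.253 0.621
top 268 202 [-0.198  0.201  0.156] 0.252 0.667
top 264 201 [-0.196  0.212  0.159] 0.252 0.682
top 264 202 [-0.198  0.213  0.156] 0.252 0.666
top 264 204 [-0.203  0.214  0.149] 0.251 0.633
top 263 204 [-0.203  0.216  0.149] 0.251 0.633
top 266 206 [-0.207  0.209  0.142] 0.251 0.599
top 263 202 [-0.198  0.216  0.155] 0.251 0.663
top 268 206 [-0.207  0.203  0.141] 0.251 0.598
top 263 203 [-0.2    
[... 2441 characters left out ...]
] 0.232 0.689
scene 373 172 [-0.18   0.206  0.145] 0.231 0.679
scene 377 173 [-0.18   0.218  0.145] 0.231 0.677
scene 376 173 [-0.178  0.216  0.146] 0.23 0.687
scene 375 173 [-0.178  0.213  0.145] 0.23 0.683
scene 374 173 [-0.177  0.21   0.145] 0.229 0.688
scene 373 173 [-0.177  0.207  0.144] 0.228 0.683
scene 377 174 [-0.177  0.219  0.144] 0.228 0.682
scene 376 174 [-0.175  0.216  0.145] 0.227 0.693
scene 0.4 [[375.2 177.6]]
scene 0.5 [[375.4 174.8]]
scene 0.6 [[375.4 172.6]]
scene 0.7 [[375.2 171.1]]
scene 0.75 [[375.1 170.6]]
shift [ 0.3118 -0.1437 -0.1253] turn [-1.200e-03 -7.000e-04 -7.332e-01] rows 8.8
shift [ 0.5695 -0.246  -0.0052] turn [-1.0000e-03 -1.1000e-03 -1.4132e+00] rows 14.9
```

Pointer reads about 0.625 rad (end face spans 0.57–0.69). Moving over the board, high enough to clear the mallet.

Request:
jog_arm([
  [0.6,[0,0,-0.04],[0,0,0]],
  [0.6,[0,0,-0.08],[0,0,0]],
  [0.6,[0.03,-0.015,-0.115],[0,0,-0.09]],
  [0.6,[0.312,-0.144,-0.125],[0,0,-0.733]],
  [0.6,[0.312,-0.144,-0.125],[0,0,-0.733]],
  [0.6,[0.312,-0.144,-0.125],[0,0,-0.733]],
  [0.6,[0.312,-0.144,-0.125],[0,0,-0.733]],
  [0.6,[0.312,-0.144,-0.125],[0,0,-0.733]],
  [0.6,[0.312,-0.144,-0.125],[0,0,-0.733]],
  [0.6,[0.312,-0.144,-0.125],[0,0,-0.733]],
  [0.6,[0.312,-0.144,-0.125],[0,0,-0.733]],
  [0.6,[0.312,-0.144,-0.125],[0,0,-0.733]],
], squeeze=8)

```text
time: 1.1
tool_pos: [0.4523, -0.196, 0.3199]
tool_rot: [3.142, -0.002, 1.205]
contact_force: [-0.6, 0.0, -0.2]
opening: 0.0737
```

Run:
```python
from h import *
from cell import status
o=status.observe();print({k:np.round(o[k],3) for k in ("time","qpos","tool_pos","tool_rot","contact_force","opening")})
delta(o,[.634,.0075,.14],down(1.88))
```

```text
{'time': np.float64(1.1), 'qpos': array([-0.566,  0.214,  1.36 ,  0.002,  1.567, -0.2  ]), 'tool_pos': array([ 0.452, -0.196,  0.32 ]), 'tool_rot': array([ 3.142e+00, -2.000e-03,  1.205e+00]), 'contact_force': array([-0.642,  0.024, -0.21 ]), 'opening': np.float64(0.074)}
shift [0.2547 0.0969 0.1803] turn [ 6.00e-04 -1.50e-03 -6.75e-01] rows 7.8
```

Request:
jog_arm([
  [0.6,[0.255,0.097,0.0],[0,0,-0.675]],
  [0.6,[0.255,0.097,0.0],[0,0,-0.675]],
  [0.6,[0.255,0.097,0.0],[0,0,-0.675]],
  [0.6,[0.255,0.097,0.0],[0,0,-0.675]],
  [0.6,[0.255,0.097,0.0],[0,0,-0.675]],
  [0.6,[0.255,0.097,0.0],[0,0,-0.675]],
  [0.6,[0.255,0.097,0.0],[0,0,-0.675]],
  [0.6,[0.255,0.097,0.18],[0,0,-0.675]],
  [0.6,[0.255,0.097,0.18],[0,0,-0.675]],
  [0.6,[0.255,0.097,0.18],[0,0,-0.675]],
  [0.6,[0.255,0.097,0.18],[0,0,-0.675]],
  [0.6,[0.255,0.097,0.18],[0,0,-0.675]],
])

```text
time: 2.1
tool_pos: [0.6288, 0.0024, 0.1324]
tool_rot: [-3.131, -0.004, 1.874]
contact_force: [-0.9, 0.4, -0.2]
opening: 0.0736
```

Run:
```python
from h import *
from cell import status,eyes
o=status.observe();print({k:np.round(o[k],3) for k in ("time","qpos","tool_pos","tool_rot","contact_force","opening")})
delta(o,[.634,.0075,.073],down(1.88))
d=eyes.read_camera("scene")
cv2.imwrite('pics/s1.png',cv2.resize(d["img"][120:270,200:420,::-1],None,fx=3.6,fy=3.6,interpolation=cv2.INTER_CUBIC))
```

```text
{'time': np.float64(2.1), 'qpos': array([-0.118,  0.59 ,  1.295, -0.   ,  1.269, -0.421]), 'tool_pos': array([0.629, 0.002, 0.132]), 'tool_rot': array([-3.131, -0.004,  1.874]), 'contact_force': array([-0.943,  0.39 , -0.182]), 'opening': np.float64(0.074)}
shift [0.003  0.0071 0.0594] turn [-0.0109 -0.0045 -0.0055] rows 1.4
```

View pics/s1.png

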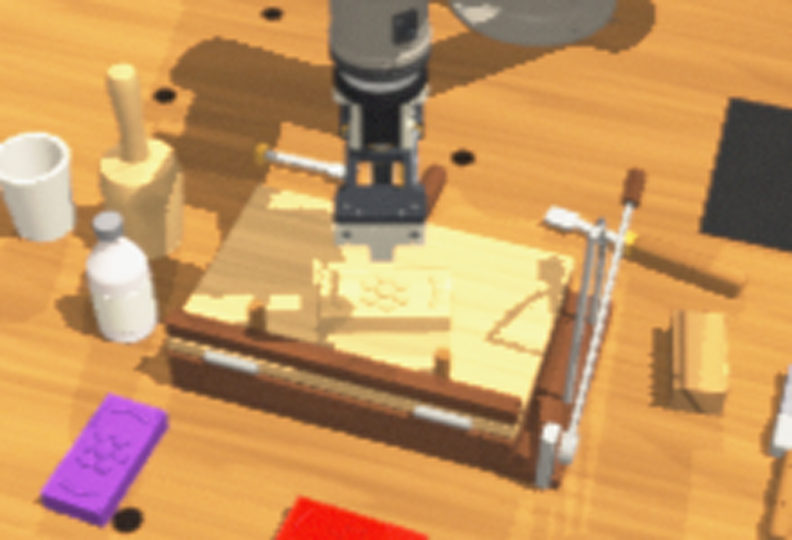

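The gripper is above the blank, with its fingers across the short way. Checking that it has settled.

Run:
```python
from h import *
from cell import status,eyes
o=status.observe();print({k:np.round(o[k],4) for k in ("time","qvel","tool_pos","tool_rot")})
delta(o,[.634,.0075,.073],down(1.88))
```

```text
{'time': np.float64(2.15), 'qvel': array([ 0.0004, -0.0382, -0.0964,  0.0005,  0.0993,  0.001 ]), 'tool_pos': array([0.6287, 0.0024, 0.1322]), 'tool_rot': array([-3.1296, -0.0049,  1.8743])}
shift [0.003  0.0073 0.0591] turn [-0.0119 -0.005  -0.0056] rows 1.4
```

Request:
jog_arm([
  [0.6,[0,0,0],[0,0,0]],
  [0.6,[0,0,0],[0,0,0]],
  [0.6,[0,0,0],[0,0,0]],
  [0.6,[0,0,0],[0,0,0]],
])

```text
time: 2.48
tool_pos: [0.6341, 0.0023, 0.1422]
tool_rot: [3.138, 0.002, 1.875]
contact_force: [-0.1, 0.0, 0.2]
opening: 0.074
```

Run:
```python
from h import *
from cell import status,eyes
o=status.observe();print({k:np.round(o[k],4) for k in ("time","qvel","tool_pos","tool_rot")})
delta(o,[.634,.0075,.073],down(1.88))
```

```text
{'time': np.float64(2.4833), 'qvel': array([ 0.0024,  0.0029,  0.0133,  0.0014, -0.0028,  0.001 ]), 'tool_pos': array([0.6341, 0.0023, 0.1422]), 'tool_rot': array([3.1380e+00, 1.7000e-03, 1.8746e+00])}
shift [0.0051 0.0012 0.0692] turn [ 0.0036  0.0017 -0.0054] rows 1.7
```

Request:
jog_arm([
  [0.6,[0.005,0.001,0.02],[0,0,0]],
  [0.6,[0.005,0.001,0.04],[0,0,0]],
  [0.6,[0.005,0.001,0.055],[0,0,0]],
  [0.6,[0.005,0.001,0.065],[0,0,0]],
  [0.6,[0.005,0.001,0.069],[0,0,0]],
  [0.6,[0.005,0.001,0.069],[0,0,0]],
  [0.6,[0.005,0.001,0.069],[0,0,0]],
  [0.6,[0.005,0.001,0.069],[0,0,0]],
  [0.6,[0.005,0.001,0.069],[0,0,0]],
])

```text
time: 3.23
tool_pos: [0.6331, 0.0076, 0.0722]
tool_rot: [3.14, 0.001, 1.875]
contact_force: [-0.2, 0.6, 0.4]
opening: 0.0736
```

Request:
jog_arm([
  [-0.2,[0,0,0],[0,0,0]],
  [-0.2,[0,0,0],[0,0,0]],
  [-0.2,[0,0,0],[0,0,0]],
  [-0.2,[0,0,0],[0,0,0]],
  [-0.2,[0,0,0],[0,0,0]],
  [-0.2,[0,0,0],[0,0,0]],
], squeeze=8)

```text
time: 3.73
tool_pos: [0.6324, 0.0077, 0.071]
tool_rot: [-3.142, 0.0, 1.875]
contact_force: [0.0, 0.0, 0.4]
opening: 0.0392
```

Run:
```python
from h import *
from cell import status,eyes
o=status.observe();print({k:np.round(o[k],4) for k in ("time","qvel","tool_pos","tool_rot","opening","contact_force")})
p=H+Rh@np.array([-.092,0,0]);p[2]=o["tool_pos"][2]
delta(o,p,down(np.pi/2+yaw)); print(p)
d=eyes.read_camera("scene")
cv2.imwrite('pics/s2.png',cv2.resize(d["img"][150:260,230:400,::-1],None,fx=4.5,fy=4.5,interpolation=cv2.INTER_CUBIC))
```

```text
{'time': np.float64(3.7333), 'qvel': array([-0.0001,  0.0014, -0.0001,  0.0004,  0.0002,  0.    ]), 'tool_pos': array([0.6324, 0.0077, 0.071 ]), 'tool_rot': array([-3.1415e+00,  1.0000e-04,  1.8748e+00]), 'opening': np.float64(0.0392), 'contact_force': array([0.0442, 0.0244, 0.4091])}
shift [-0.0149 -0.0009  0.    ] turn [-1.0e-04  1.0e-04  3.3e-01] rows 2.6
[ 0.63603109 -0.00680827  0.07097806]
```

View pics/s2.png

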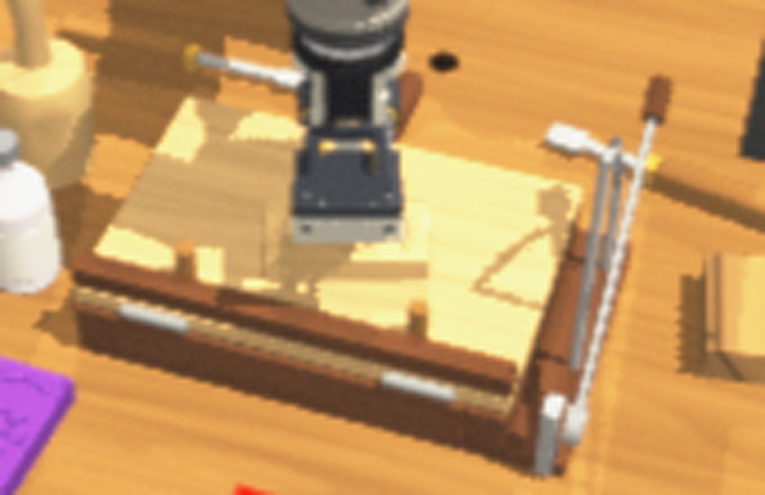

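The fingers closed to 39 mm without meeting the 60 mm blank. I'll check the heights in depth.

Run:
```python
from h import *
from cell import status,eyes
o=status.observe()
T=o["tool_pos"];R=Ro.from_euler('xyz',o["tool_rot"]).as_matrix()
for n in ("scene","top"):
    d=eyes.read_camera(n);np.savez(n+"2.npz",**d)
    print(n,proj(d,T),proj(d,T+R@np.array([0,.02,0])),proj(d,T-R@np.array([0,.02,0])))
    C=cloud(d)
    if n=="scene":
        for v in range(190,216,2): print(v,[tuple(C[v,u].round(3)) for u in (298,305,312,318)])
    img=d["img"][:,:,::-1].copy()
    x,y=proj(d,T)[0].astype(int)
    c=img[y-55:y+55,x-80:x+80]
    c=cv2.resize(c,None,fx=5,fy=5,interpolation=cv2.INTER_CUBIC);cv2.circle(c,(400,275),4,(0,0,255),-1)
    cv2.imwrite(f'pics/{n}2.png',c)
```

```text
scene [[306.55516699 204.883732  ]] [[306.51830987 209.31627292]] [[306.5912311  200.54656122]]
190 [(np.float64(0.709), np.float64(0.006), np.float64(0.214)), (np.float64(0.704), np.float64(0.026), np.float64(0.214)), (np.float64(0.696), np.float64(0.045), np.float64(0.213)), (np.float64(0.689), np.float64(0.062), np.float64(0.211))]
192 [(np.float64(0.717), np.float64(0.009), np.float64(0.213)), (np.float64(0.711), np.float64(0.028), np.float64(0.214)), (np.float64(0.703), np.float64(0.047), np.float64(0.212)), (np.float64(0.7), np.float64(0.065), np.float64(0.214))]
194 [(np.float64(0.724), np.float64(0.011), np.float64(0.213)), (np.float64(0.718), np.float64(0.031), np.float64(0.213)), (np.float64(0.711), np.float64(0.05), np.float64(0.212)), (np.float64(0.707), np.float64(0.067), np.float64(0.214))]
196 [(np.float64(0.727), np.float64(0.012), np.float64(0.208)), (np.float64(0.724), np.float64(0.033), np.float64(0.212)), (np.float64(0.718), np.float64(0.052), np.float64(0.212)), (np.float64(0.711), np.float64(0.068), np.float64(0.21))]
198 [(np.float64(0.729), np.float64(0.013), 
[... 1514 characters left out ...]
83)), (np.float64(0.656), np.float64(0.034), np.float64(0.08)), (np.float64(0.653), np.float64(0.053), np.float64(0.082))]
212 [(np.float64(0.672), np.float64(-0.009), np.float64(0.072)), (np.float64(0.666), np.float64(0.013), np.float64(0.073)), (np.float64(0.658), np.float64(0.035), np.float64(0.071)), (np.float64(0.648), np.float64(0.052), np.float64(0.067))]
214 [(np.float64(0.678), np.float64(-0.007), np.float64(0.069)), (np.float64(0.673), np.float64(0.015), np.float64(0.071)), (np.float64(0.664), np.float64(0.037), np.float64(0.069)), (np.float64(0.658), np.float64(0.055), np.float64(0.069))]
top [[332.60208565 177.89469729]] [[330.52308908 172.09932758]] [[334.69100577 183.71772971]]
```

View pics/scene2.png

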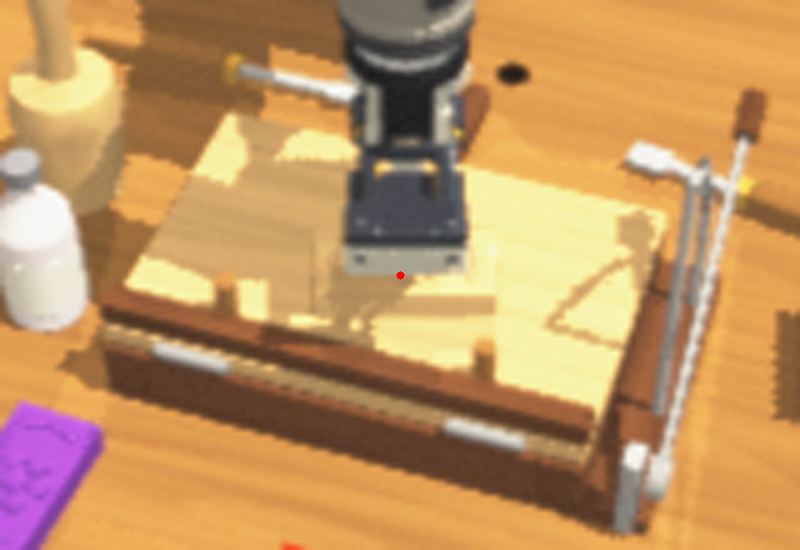

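View pics/top2.png

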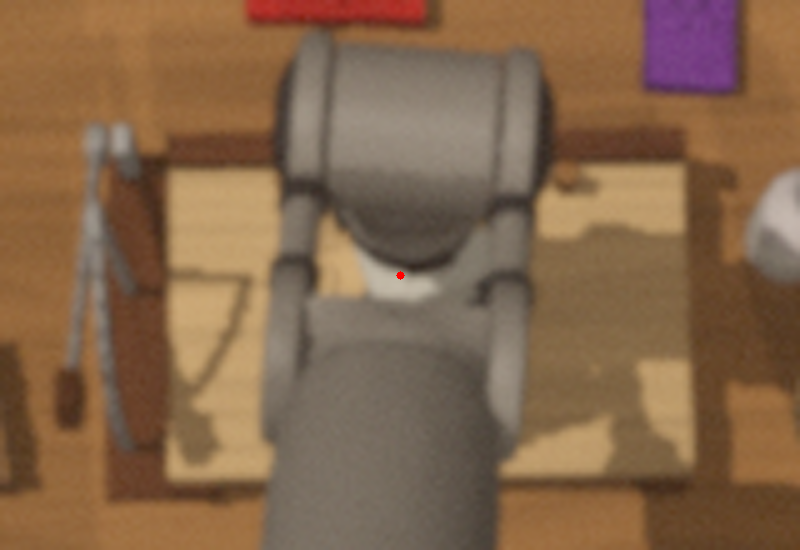

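Run:
```python
from h import *
d=dict(np.load('scene0.npz'))
T=np.array([.2361,-.4684,.1943]);R=Ro.from_euler('xyz',[-3.14,0,.4668]).as_matrix()
img=cv2.resize(d["img"][30:110,170:270,::-1],None,fx=7,fy=7,interpolation=cv2.INTER_CUBIC)
C=cloud(d)
for y in (-.065,-.046,0,.046,.065):
    for z in (0,-.019,-.066):
        p=proj(d,T+R@np.array([0,y,z]))[0]; print(y,z,p.round(1)); cv2.circle(img,(int((p[0]-170)*7),int((p[1]-30)*7)),4,(0,0,255) if z==0 else (0,255,0),-1)
cv2.imwrite('pics/g0.png',img)
```

```text
-0.065 0 [240.3  88. ]
-0.065 -0.019 [239.7  83.7]
-0.065 -0.066 [238.1  72.8]
-0.046 0 [235.6  88.4]
-0.046 -0.019 [234.9  84.1]
-0.046 -0.066 [233.2  73.1]
0 0 [224.1  89.2]
0 -0.019 [223.3  84.9]
0 -0.066 [221.3  73.9]
0.046 0 [212.4  90.1]
0.046 -0.019 [211.5  85.8]
0.046 -0.066 [209.2  74.8]
0.065 0 [207.6  90.5]
0.065 -0.019 [206.6  86.2]
0.065 -0.066 [204.2  75.1]
```

View pics/g0.png

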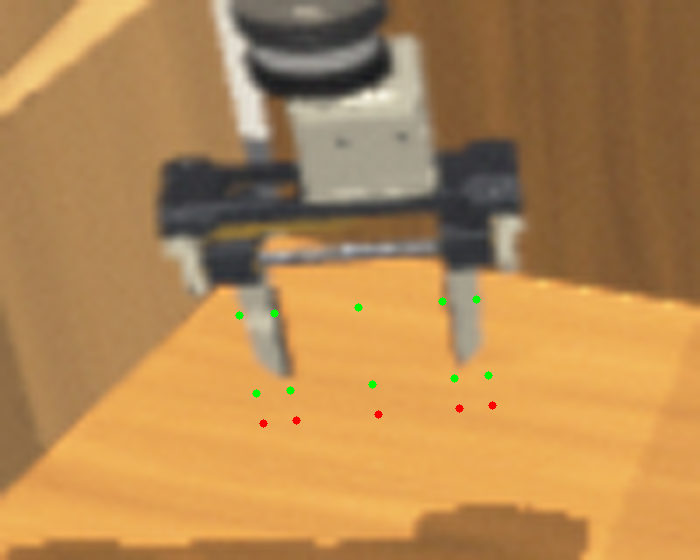

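The visible fingertips end above the projected TCP. I'll measure them in depth.

Run:
```python
from h import *
d=dict(np.load('scene0.npz'))
T=np.array([.2361,-.4684,.1943]);R=Ro.from_euler('xyz',[-3.14,0,.4668]).as_matrix()
C=cloud(d); L=(C-T)@R
for v in range(60,88):
    print(v,[tuple((L[v,u]*1000).round().astype(int)) for u in (206,207,208,209,210,235,236,237,238)])
m=(abs(L[...,0])<.05)&(abs(L[...,1])<.12)&(L[...,2]>-.12)&(L[...,2]<.05)&(C[...,2]>.03)
q=L[m];
for y0,y1 in ((-.1,-.03),(.03,.1)):
    k=q[(q[:,1]>y0)&(q[:,1]<y1)]; i=np.argsort(k[:,2])[::-1][:12]; print((k[i]*1000).round())
d=dict(np.load('scene2.npz'));C=cloud(d)
T=np.array([.6324,.0077,.071]);R=Ro.from_euler('xyz',[-3.1415,0,1.8748]).as_matrix()
L=(C-T)@R
for v in range(180,210,2):
    print(v,[tuple((L[v,u]*1000).round().astype(int)) for u in (296,300,304,308,312,316)])
```

```text
60 [(np.int64(23), np.int64(44), np.int64(-137)), (np.int64(27), np.int64(40), np.int64(-139)), (np.int64(24), np.int64(37), np.int64(-137)), (np.int64(25), np.int64(33), np.int64(-137)), (np.int64(23), np.int64(30), np.int64(-136)), (np.int64(9), np.int64(-61), np.int64(-123)), (np.int64(18), np.int64(-65), np.int64(-127)), (np.int64(35), np.int64(-69), np.int64(-134)), (np.int64(37), np.int64(-73), np.int64(-135))]
61 [(np.int64(27), np.int64(44), np.int64(-135)), (np.int64(23), np.int64(41), np.int64(-133)), (np.int64(27), np.int64(37), np.int64(-134)), (np.int64(29), np.int64(33), np.int64(-135)), (np.int64(22), np.int64(30), np.int64(-132)), (np.int64(18), np.int64(-61), np.int64(-123)), (np.int64(18), np.int64(-64), np.int64(-123)), (np.int64(21), np.int64(-68), np.int64(-124)), (np.int64(22), np.int64(-72), np.int64(-124))]
62 [(np.int64(18), np.int64(46), np.int64(-127)), (np.int64(18), np.int64(42), np.int64(-126)), (np.int64(21), np.int64(38), np.int64(-128)), (np.int64(22), np.int64(35), np.int64(-128)), (np.int64(19), np.int64(31), np.int64(-126)), (np.int64(22), np.int64
[... 14657 characters left out ...]
p.int64(-22)), (np.int64(5), np.int64(16), np.int64(-21)), (np.int64(18), np.int64(20), np.int64(-26)), (np.int64(31), np.int64(19), np.int64(-25))]
206 [(np.int64(-34), np.int64(24), np.int64(-21)), (np.int64(-21), np.int64(24), np.int64(-21)), (np.int64(-8), np.int64(27), np.int64(-24)), (np.int64(5), np.int64(25), np.int64(-21)), (np.int64(18), np.int64(27), np.int64(-24)), (np.int64(31), np.int64(26), np.int64(-23))]
208 [(np.int64(-34), np.int64(31), np.int64(-18)), (np.int64(-21), np.int64(35), np.int64(-23)), (np.int64(-8), np.int64(31), np.int64(-19)), (np.int64(5), np.int64(32), np.int64(-20)), (np.int64(18), np.int64(28), np.int64(-15)), (np.int64(31), np.int64(31), np.int64(-19))]
```

The depth image shows the real fingertips about 38 mm behind the reported TCP. The tool is effectively shorter than stated, so the fingers closed above the blank. The blank hasn't moved. I'll reopen and go about 34 mm further down in steps, watching the force.

Request:
jog_arm([
  [0.6,[0,0,0],[0,0,0]],
  [0.6,[0,0,0],[0,0,0]],
  [0.6,[0,0,0],[0,0,0]],
  [0.6,[0,0,0],[0,0,0]],
  [0.6,[0,0,0.01],[0,0,0]],
  [0.6,[0,0,0.018],[0,0,0]],
  [0.6,[0,0,0.024],[0,0,0]],
  [0.6,[0,0,0.024],[0,0,0]],
  [0.6,[0,0,0.024],[0,0,0]],
  [0.6,[0,0,0.024],[0,0,0]],
])

```text
time: 4.72
tool_pos: [0.6325, 0.0077, 0.047]
tool_rot: [3.142, 0.0, 1.875]
contact_force: [-0.7, 0.3, -0.2]
opening: 0.0735
```

Run:
```python
from h import *
from cell import status,eyes
o=status.observe();print({k:np.round(o[k],4) for k in ("time","tool_pos","tool_rot","opening","contact_force")})
d=eyes.read_camera("scene")
cv2.imwrite('pics/s3.png',cv2.resize(d["img"][150:260,230:400,::-1],None,fx=4.5,fy=4.5,interpolation=cv2.INTER_CUBIC))
```

```text
{'time': np.float64(4.7167), 'tool_pos': array([0.6325, 0.0077, 0.047 ]), 'tool_rot': array([3.1416e+00, 1.0000e-04, 1.8748e+00]), 'opening': np.float64(0.0735), 'contact_force': array([-0.7049,  0.3484, -0.212 ])}
```

View pics/s3.png

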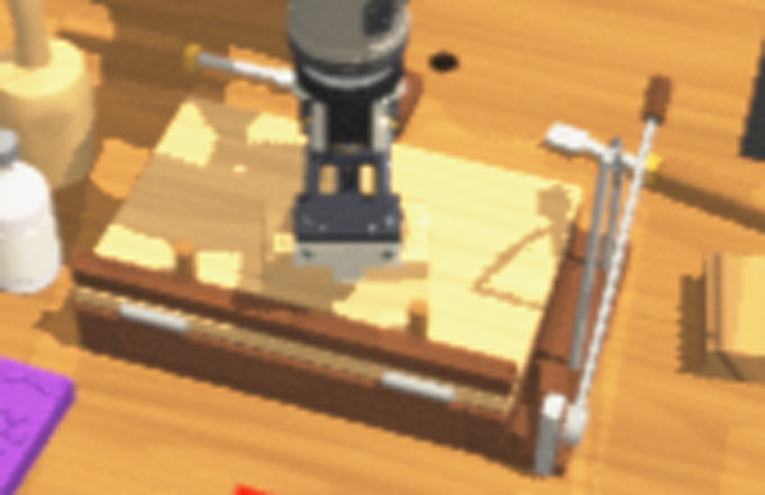

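TCP reads 0.047, which is below the board face, yet there is no contact. That confirms the offset. Going 11 mm further, then closing gently.

Request:
jog_arm([
  [0.6,[0,0,0.005],[0,0,0]],
  [0.6,[0,0,0.009],[0,0,0]],
  [0.6,[0,0,0.011],[0,0,0]],
  [0.6,[0,0,0.011],[0,0,0]],
  [0.6,[0,0,0.011],[0,0,0]],
  [-0.1,[0,0,0.011],[0,0,0]],
  [-0.1,[0,0,0.011],[0,0,0]],
  [-0.1,[0,0,0.011],[0,0,0]],
  [-0.1,[0,0,0.011],[0,0,0]],
  [-0.1,[0,0,0.011],[0,0,0]],
], squeeze=8)

```text
time: 5.6
tool_pos: [0.6327, 0.0076, 0.0366]
tool_rot: [3.141, 0.001, 1.875]
contact_force: [-1.6, -0.4, 6.0]
opening: 0.0599
```

Run:
```python
from h import *
from cell import status,eyes
o=status.observe();print({k:np.round(o[k],4) for k in ("time","tool_pos","tool_rot","opening","contact_force")})
p=H+Rh@np.array([-.092,0,0]);p[2]=o["tool_pos"][2]
delta(o,p,down(np.pi/2+yaw)); print(p)
```

```text
{'time': np.float64(5.6), 'tool_pos': array([0.6327, 0.0076, 0.0366]), 'tool_rot': array([3.1408e+00, 6.0000e-04, 1.8748e+00]), 'opening': np.float64(0.0599), 'contact_force': array([-1.6366, -0.381 ,  5.9966])}
shift [-0.0147 -0.0011  0.    ] turn [0.0008 0.0004 0.33  ] rows 2.6
[ 0.63603109 -0.00680827  0.03658066]
```

Gripped at 59.9 mm, which is the blank's 60 mm width. The 6 N upward force shows the tips just touching the board. I'll ease up 1 mm, then turn it square and slide sideways to the middle.

Request:
jog_arm([
  [-0.1,[0,0,-0.001],[0,0,0]],
  [-0.1,[-0.003,0,-0.001],[0,0,0.06]],
  [-0.1,[-0.006,0,-0.001],[0,0,0.12]],
  [-0.1,[-0.009,-0.001,-0.001],[0,0,0.18]],
  [-0.1,[-0.012,-0.001,-0.001],[0,0,0.24]],
  [-0.1,[-0.015,-0.001,-0.001],[0,0,0.3]],
  [-0.1,[-0.015,-0.001,-0.001],[0,0,0.33]],
  [-0.1,[-0.015,-0.001,-0.001],[0,0,0.33]],
  [-0.1,[-0.015,-0.001,-0.001],[0,0,0.33]],
  [-0.1,[-0.015,-0.001,-0.001],[0,0,0.33]],
])

```text
time: 6.43
tool_pos: [0.6358, -0.007, 0.0367]
tool_rot: [-3.141, 0.0, 1.546]
contact_force: [0.3, -0.1, -1.0]
opening: 0.0599
```

Run:
```python
from h import *
from cell import status,eyes
o=status.observe();print({k:np.round(o[k],4) for k in ("time","tool_pos","tool_rot","opening","contact_force")})
d=eyes.read_camera("scene")
cv2.imwrite('pics/s4.png',cv2.resize(d["img"][150:260,230:400,::-1],None,fx=4.5,fy=4.5,interpolation=cv2.INTER_CUBIC))
```

```text
{'time': np.float64(6.4333), 'tool_pos': array([ 0.6358, -0.007 ,  0.0367]), 'tool_rot': array([-3.1411e+00,  1.0000e-04,  1.5458e+00]), 'opening': np.float64(0.0599), 'contact_force': array([ 0.3059, -0.1494, -0.9727])}
```

View pics/s4.png

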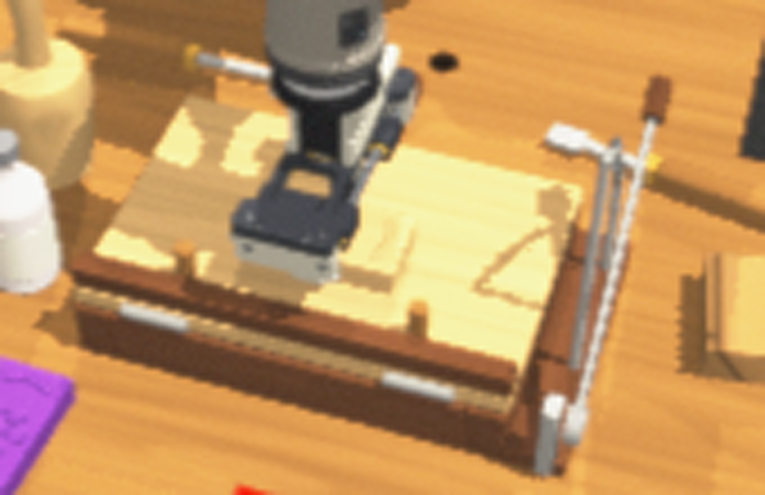

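Square and centred now. Next: release, rise, turn the jaws parallel to the ledge, and come down behind the blank to push it with two fingertips.

Request:
jog_arm([
  [0.6,[0,0,0],[0,0,0]],
  [0.6,[0,0,0],[0,0,0]],
  [0.6,[0,0,0],[0,0,0]],
  [0.6,[0,0,-0.03],[0,0,0]],
  [0.6,[0,0,-0.07],[0,0,0]],
  [0.6,[0,0,-0.07],[0,0,0.12]],
  [0.6,[0,0,-0.07],[0,0,0.24]],
  [0.6,[0,0,-0.07],[0,0,0.36]],
  [0.4,[0,0,-0.07],[0,0,0.48]],
  [0.2,[0,0,-0.07],[0,0,0.6]],
  [0.1,[0,0,-0.07],[0,0,0.72]],
  [0.1,[0,0,-0.07],[0,0,0.84]],
])

```text
time: 7.48
tool_pos: [0.6359, -0.0068, 0.1071]
tool_rot: [3.141, -0.0, 0.699]
contact_force: [-0.1, -0.5, -0.1]
opening: 0.0528
```

Run:
```python
from h import *
from cell import status,eyes
o=status.observe();print({k:np.round(o[k],4) for k in ("time","tool_pos","tool_rot","opening","contact_force")})
p=H+Rh@np.array([-.150,0,0]);p[2]=.11
delta(o,p,down(yaw)); print(p)
```

```text
{'time': np.float64(7.4833), 'tool_pos': array([ 0.6359, -0.0068,  0.1071]), 'tool_rot': array([ 3.1415, -0.    ,  0.6991]), 'opening': np.float64(0.0528), 'contact_force': array([-0.0681, -0.4607, -0.0515])}
shift [-0.0433 -0.0384 -0.0029] turn [ 1.000e-04 -1.000e-04  7.251e-01] rows 5.8
[ 0.5780507  -0.00530044  0.11      ]
```

Request:
jog_arm([
  [0.1,[-0.015,-0.013,-0.003],[0,0,0.12]],
  [0.1,[-0.03,-0.026,-0.003],[0,0,0.24]],
  [0.1,[-0.043,-0.038,-0.003],[0,0,0.36]],
  [0.1,[-0.043,-0.038,-0.003],[0,0,0.48]],
  [0.1,[-0.043,-0.038,-0.003],[0,0,0.6]],
  [0.1,[-0.043,-0.038,-0.003],[0,0,0.71]],
  [0.1,[-0.043,-0.038,-0.003],[0,0,0.71]],
  [0.1,[-0.043,-0.038,-0.003],[0,0,0.71]],
  [0.1,[-0.043,-0.038,-0.003],[0,0,0.71]],
])

```text
time: 8.23
tool_pos: [0.5786, -0.0058, 0.11]
tool_rot: [3.142, -0.0, -0.002]
contact_force: [0.4, 0.0, 0.3]
opening: 0.0505
```

Run:
```python
from h import *
from cell import status,eyes
o=status.observe();print({k:np.round(o[k],4) for k in ("time","tool_pos","tool_rot","opening","contact_force")})
p=H+Rh@np.array([-.150,0,0]);p[2]=.0395
delta(o,p,down(yaw)); print(p)
for n in("scene","top"):
  d=eyes.read_camera(n);C=cloud(d)
  x0,x1,y0,y1=(230,400,150,260) if n=="scene" else (265,425,135,245)
  cv2.imwrite(f'pics/{n}5.png',cv2.resize(d["img"][y0:y1,x0:x1,::-1],None,fx=4.5,fy=4.5,interpolation=cv2.INTER_CUBIC))
  m=(abs(C[...,2]-.094)<.006)&(C[...,0]>.55)&(C[...,0]<.72)&(abs(C[...,1])<.12)
  k,lab,st,ce=cv2.connectedComponentsWithStats(m.astype(np.uint8))
  i=1+st[1:,4].argmax();r=cv2.minAreaRect(C[lab==i][:,:2].astype(np.float32));q=np.array([*r[0],.09])
  print(n,st[i],r,((q-H)@Rh).round(4))
```

```text
{'time': np.float64(8.2333), 'tool_pos': array([ 0.5786, -0.0058,  0.11  ]), 'tool_rot': array([ 3.1416e+00, -1.0000e-04, -1.9000e-03]), 'opening': np.float64(0.0505), 'contact_force': array([0.368 , 0.0246, 0.3121])}
shift [-0.0006 -0.0005  0.0705] turn [ 0.     -0.0001  0.0241] rows 1.7
[ 0.5780507  -0.00530044  0.0395    ]
scene [283 191  39  21 504] ((0.6367014050483704, -0.006026361137628555), (0.11897231638431549, 0.061894748359918594), 89.7044448852539) [-0.0914  0.0008  0.031 ]
top [368 149   5   3  11] ((0.7151873707771301, -0.11315823346376419), (0.012905661016702652, 0.008067927323281765), 84.02493286132812) [-0.0101 -0.1043  0.031 ]
```

View pics/scene5.png

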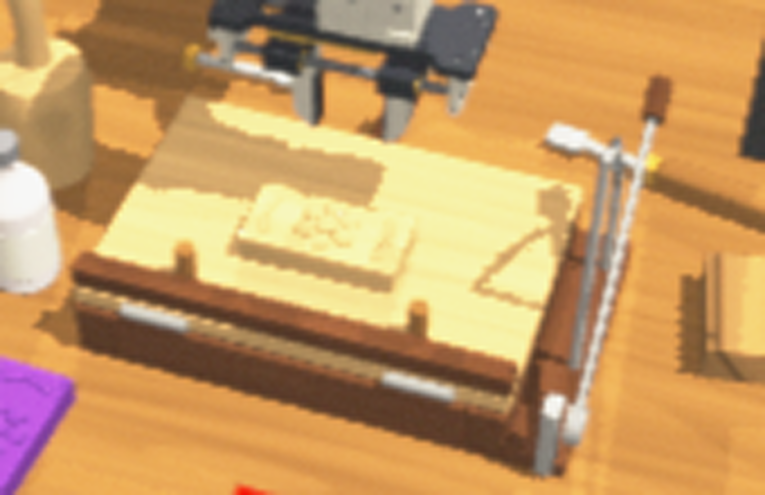

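View pics/top5.png

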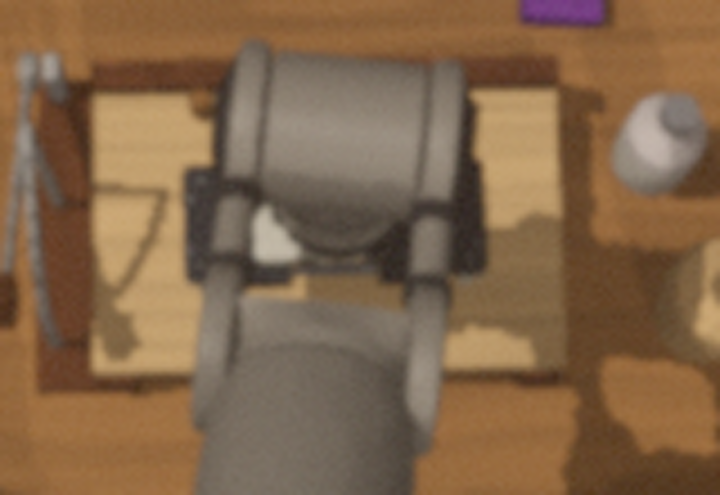

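Blank is square and centred between the pegs: hinge-frame x ≈ -0.091, y ≈ 0.001. The fingers are behind it. Lowering.

Request:
jog_arm([
  [0.1,[0,0,0.03],[0,0,0.024]],
  [0.1,[0,0,0.055],[0,0,0.024]],
  [0.1,[0,0,0.066],[0,0,0.024]],
  [0.1,[0,0,0.07],[0,0,0.024]],
  [0.1,[0,0,0.07],[0,0,0.024]],
  [0.1,[0,0,0.07],[0,0,0.024]],
])

```text
time: 8.83
tool_pos: [0.5794, -0.0059, 0.041]
tool_rot: [3.141, -0.002, -0.029]
contact_force: [0.5, -0.2, -0.4]
opening: 0.0507
```

Request:
jog_arm([
  [0.1,[0.01,0,0],[0,0,0]],
  [0.1,[0.02,0,0],[0,0,0]],
  [0.1,[0.028,0,0],[0,0,0]],
  [0.1,[0.034,0,0],[0,0,0]],
  [0.1,[0.039,0,0],[0,0,0]],
  [0.1,[0.044,0,0],[0,0,0]],
  [0.1,[0.049,0,0],[0,0,0]],
  [0.1,[0.053,0,0],[0,0,0]],
  [0.1,[0.056,0,0],[0,0,0]],
  [0.1,[0.056,0,0],[0,0,0]],
  [0.1,[0.056,0,0],[0,0,0]],
  [0.1,[0.056,0,0],[0,0,0]],
])

```text
time: 9.83
tool_pos: [0.6346, -0.0075, 0.0399]
tool_rot: [3.141, -0.0, -0.029]
contact_force: [0.5, -0.5, 0.3]
opening: 0.0503
```

```bash
cat > chk.py <<'E'
from h import *
from cell import status,eyes
import sys
o=status.observe();print({k:np.round(o[k],4) for k in ("time","qpos","tool_pos","tool_rot","opening","contact_force")})
for n in sys.argv[2:]:
  d=eyes.read_camera(n);np.savez(n+"_last.npz",**d);C=cloud(d)
  x0,x1,y0,y1=(230,400,150,260) if n=="scene" else (245,425,130,255)
  cv2.imwrite(f'pics/{n}{sys.argv[1]}.png',cv2.resize(d["img"][y0:y1,x0:x1,::-1],None,fx=4.2,fy=4.2,interpolation=cv2.INTER_CUBIC))
  m=(abs(C[...,2]-.094)<.006)&(C[...,0]>.55)&(C[...,0]<.706)&(abs(C[...,1])<.12)
  k,lab,st,ce=cv2.connectedComponentsWithStats(m.astype(np.uint8))
  i=1+st[1:,4].argmax();r=cv2.minAreaRect(C[lab==i][:,:2].astype(np.float32));q=np.array([*r[0],.09])
  print(n,st[i],r,((q-H)@Rh).round(4))
E
python3 chk.py 6 scene
```

```text
{'time': np.float64(9.8333), 'qpos': array([-1.3240e-01,  6.8590e-01,  1.3917e+00, -1.0000e-04,  1.0638e+00,
        1.4676e+00]), 'tool_pos': array([ 0.6346, -0.0075,  0.0399]), 'tool_rot': array([ 3.1415e+00, -2.0000e-04, -2.9200e-02]), 'opening': np.float64(0.0503), 'contact_force': array([ 0.5067, -0.4759,  0.3354])}
scene [278 196  40  24 531] ((0.6661551594734192, -0.00818592682480812), (0.12027893960475922, 0.07950301468372345), 89.65304565429688) [-0.0619 -0.0006  0.031 ]
```

View pics/scene6.png

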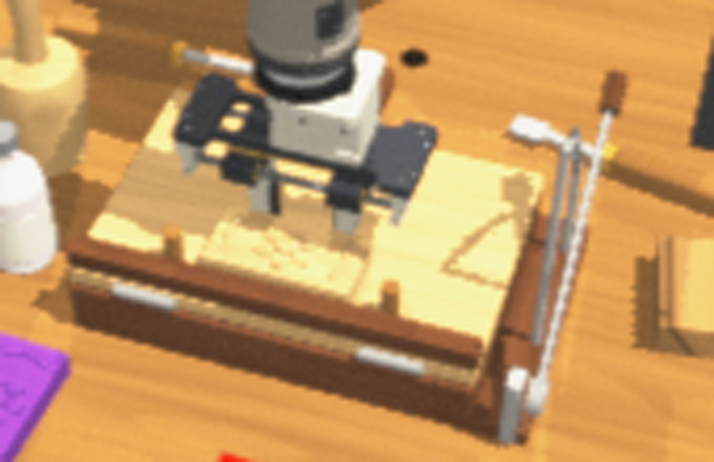

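The blank is nearly seated, between the pegs. I'll push a few mm more and watch for the reaction.

Request:
jog_arm([
  [0.1,[0.001,0,0],[0,0,0]],
  [0.1,[0.002,0,0],[0,0,0]],
  [0.1,[0.003,0,0],[0,0,0]],
  [0.1,[0.004,0,0],[0,0,0]],
  [0.1,[0.004,0,0],[0,0,0]],
  [0.1,[0.004,0,0],[0,0,0]],
])

```text
time: 10.38
tool_pos: [0.6385, -0.0076, 0.04]
tool_rot: [3.141, 0.0, -0.029]
contact_force: [-2.0, -0.8, 1.0]
opening: 0.0505
```

Request:
jog_arm([
  [0.1,[0.001,0,0],[0,0,0]],
  [0.1,[0.002,0,0],[0,0,0]],
  [0.1,[0.003,0,0],[0,0,0]],
  [0.1,[0.003,0,0],[0,0,0]],
  [0.1,[0.003,0,0],[0,0,0]],
])

```text
time: 10.8
tool_pos: [0.6384, -0.0077, 0.04]
tool_rot: [3.141, 0.007, -0.028]
contact_force: [-12.3, -1.5, 8.2]
opening: 0.0504
```

Firmly against the ledge: 12 N reaction with no further travel. Backing off and looking.

Request:
jog_arm([
  [0.1,[-0.005,0,0],[0,0,0]],
  [0.1,[-0.02,0,0],[0,0,0]],
  [0.1,[-0.035,0,0],[0,0,0]],
  [0.1,[-0.06,0,-0.03],[0,0,0]],
  [0.1,[-0.09,0,-0.06],[0,0,0]],
  [0.1,[-0.12,0,-0.08],[0,0,0]],
  [0.1,[-0.15,0,-0.1],[0,0,0]],
  [0.1,[-0.18,0,-0.11],[0,0,0]],
  [0.1,[-0.18,0,-0.11],[0,0,0]],
  [0.1,[-0.18,0,-0.11],[0,0,0]],
  [0.1,[-0.18,0,-0.11],[0,0,0]],
])

```text
time: 11.72
tool_pos: [0.4627, -0.0025, 0.1502]
tool_rot: [3.141, -0.002, -0.029]
contact_force: [-0.6, -0.3, -0.1]
opening: 0.0502
```

```bash
python3 chk.py 7 scene top
```

```text
{'time': np.float64(11.7167), 'qpos': array([-1.7140e-01,  2.7250e-01,  1.7589e+00,  1.0000e-04,  1.1080e+00,
        1.4288e+00]), 'tool_pos': array([ 0.4627, -0.0025,  0.1502]), 'tool_rot': array([ 3.1414e+00, -2.2000e-03, -2.9500e-02]), 'opening': np.float64(0.0502), 'contact_force': array([-0.6114, -0.2862, -0.0647])}
scene [277 199  41  21 470] ((0.6773718595504761, -0.008093699812889099), (0.12147096544504166, 0.056948449462652206), 89.86204528808594) [-0.0506 -0.0002  0.031 ]
top [319 153  39  20 603] ((0.676522970199585, -0.010303474962711334), (0.1203627809882164, 0.05890614166855812), 89.88131713867188) [-0.0514 -0.0024  0.031 ]
```

View pics/scene7.png

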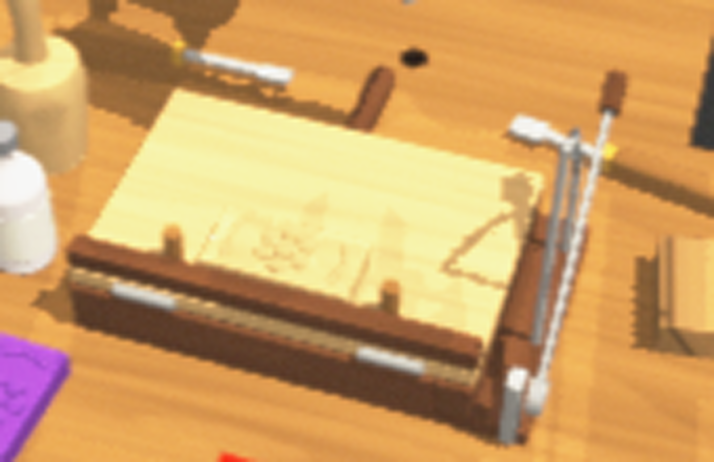

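View pics/top7.png

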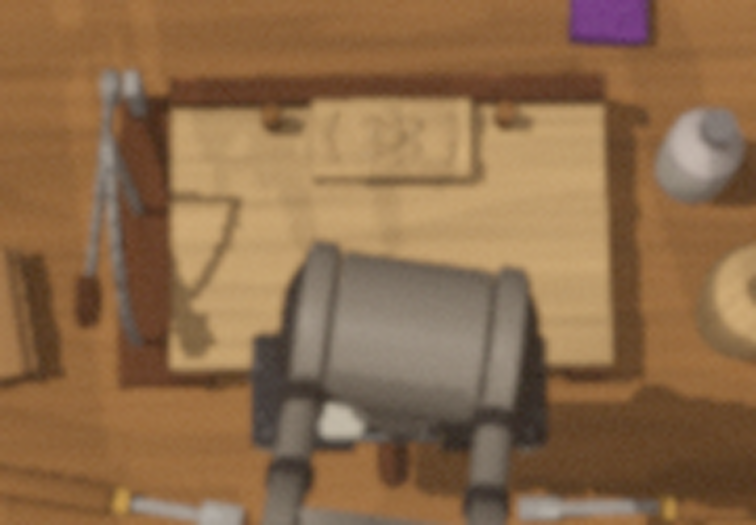

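Blank is seated: both views give about (-0.051, -0.001) in the hinge frame against (-0.050, 0), and square. Now the handle. I'll approach with the tool tilted forward 0.3 rad so the wrist stays comfortable through the lift.

```bash
cat >> h.py <<'E'
OFF=.052
def handle(th,alpha0=.3,xh=-.265):
    # board angle th, tool tilt relative to board alpha0 ; returns TCP pos and R
    Rb=Ro.from_euler('xyz',[0,th,yaw]).as_matrix()
    R=Ro.from_euler('xyz',[np.pi,th-alpha0,yaw]).as_matrix()
    return H+Rb@np.array([xh,0,0])+OFF*R[:,2],R
E
python3 - <<'E'
from h import *
from cell import status
o=status.observe()
p,R=handle(0);print(p); delta(o,p+[0,0,.09],R); delta(o,p,R)
E
```

```text
[ 0.47845142 -0.00271027  0.0093225 ]
shift [ 0.0159 -0.0003  0.0502] turn [ 0.0005  0.2999 -0.0032] rows 2.4
shift [ 0.0159 -0.0003  0.1402] turn [ 0.0005  0.2999 -0.0032] rows 3.4
```

Request:
jog_arm([
  [0.1,[0.005,0,0],[0,0.1,0]],
  [0.1,[0.01,0,0.01],[0,0.2,0]],
  [0.1,[0.016,0,0.02],[0,0.3,0]],
  [0.1,[0.016,0,0.05],[0,0.3,0]],
  [0.1,[0.016,0,0.05],[0,0.3,0]],
  [0.1,[0.016,0,0.05],[0,0.3,0]],
  [0.1,[0.016,0,0.05],[0,0.3,0]],
])

```text
time: 12.4
tool_pos: [0.4791, -0.0031, 0.1006]
tool_rot: [3.141, -0.3, -0.029]
contact_force: [1.7, 0.4, 0.2]
opening: 0.0503
```

Run:
```python
from h import *
from cell import status,eyes
o=status.observe();print({k:np.round(o[k],4) for k in ("time","qpos","tool_pos","tool_rot","opening","contact_force")})
p,R=handle(0);delta(o,p,R)
d=eyes.read_camera("scene")
cv2.imwrite('pics/s8.png',cv2.resize(d["img"][110:230,240:400,::-1],None,fx=4.8,fy=4.8,interpolation=cv2.INTER_CUBIC))
```

```text
{'time': np.float64(12.4), 'qpos': array([-0.2049,  0.2186,  2.0606,  0.096 ,  0.5685,  1.3217]), 'tool_pos': array([ 0.4791, -0.0031,  0.1006]), 'tool_rot': array([ 3.1414, -0.3004, -0.0291]), 'opening': np.float64(0.0503), 'contact_force': array([1.6932, 0.3645, 0.1664])}
shift [-0.0276 -0.0004  0.087 ] turn [ 0.0011 -0.0004 -0.0029] rows 2.2
```

View pics/s8.png

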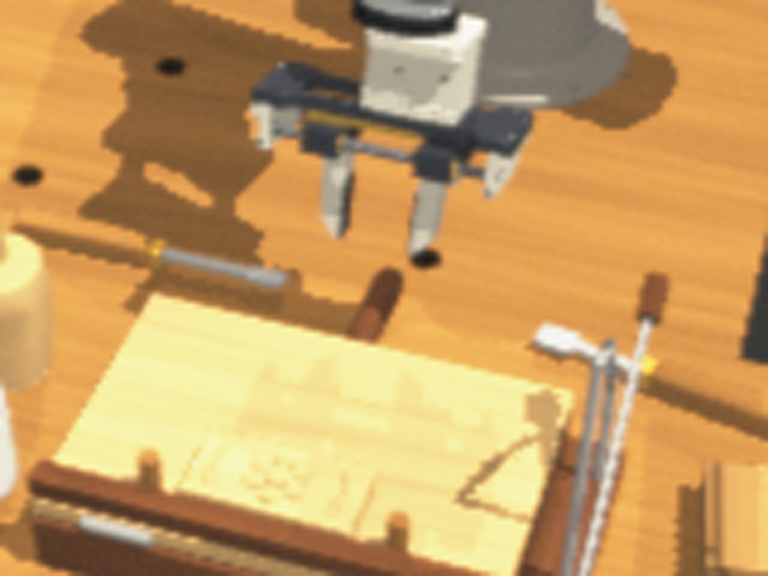

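Wrist joint 5 (0.57) is close to its lower limit of 0.28, so I'll cut the tilt to 0.1 before descending.

Run:
```python
from h import *
from cell import status,eyes
o=status.observe()
p,R=handle(0,.1);print(p);delta(o,p,R)
```

```text
[ 0.46827915 -0.00244574  0.00725978]
shift [-0.0385 -0.0004  0.0863] turn [ 0.001  -0.2016 -0.003 ] rows 2.3
```

Request:
jog_arm([
  [0.1,[-0.006,0,0.0],[0,-0.1,0]],
  [0.1,[-0.012,0,0.01],[0,-0.2,0]],
  [0.1,[-0.02,0,0.03],[0,-0.2,0]],
  [0.1,[-0.028,0,0.055],[0,-0.2,0]],
  [0.1,[-0.035,0,0.075],[0,-0.2,0]],
  [0.1,[-0.0385,0,0.086],[0,-0.2,0]],
  [0.1,[-0.0385,0,0.086],[0,-0.2,0]],
  [0.1,[-0.0385,0,0.086],[0,-0.2,0]],
  [0.1,[-0.0385,0,0.086],[0,-0.2,0]],
])

```text
time: 13.2
tool_pos: [0.4678, -0.0028, 0.0078]
tool_rot: [3.141, -0.103, -0.029]
contact_force: [0.2, 0.6, 0.8]
opening: 0.0504
```

Run:
```python
from h import *
from cell import status,eyes
o=status.observe();print({k:np.round(o[k],4) for k in ("time","qpos","tool_pos","tool_rot","opening","contact_force")})
d=eyes.read_camera("scene")
cv2.imwrite('pics/s9.png',cv2.resize(d["img"][110:230,240:400,::-1],None,fx=4.8,fy=4.8,interpolation=cv2.INTER_CUBIC))
```

```text
{'time': np.float64(13.2), 'qpos': array([-0.1814,  0.4503,  2.004 ,  0.0272,  0.5859,  1.3966]), 'tool_pos': array([ 0.4678, -0.0028,  0.0078]), 'tool_rot': array([ 3.1411, -0.1026, -0.0291]), 'opening': np.float64(0.0504), 'contact_force': array([0.1872, 0.5912, 0.7945])}
```

View pics/s9.png

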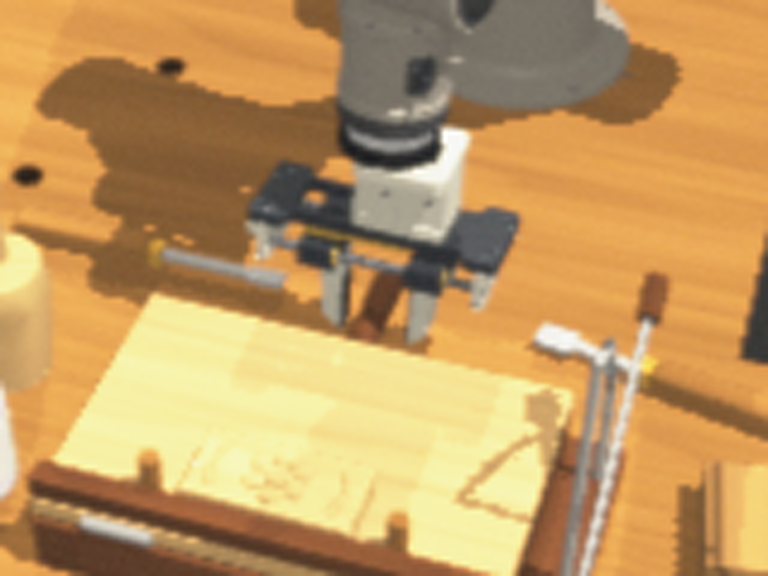

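The fingers straddle the handle, at ~(338,320) and (418,335) in the crop with the bar between them. Closing.

Request:
jog_arm([
  [-1,[0,0,0],[0,0,0]],
  [-1,[0,0,0],[0,0,0]],
  [-1,[0,0,0],[0,0,0]],
  [-1,[0,0,0],[0,0,0]],
  [-1,[0,0,0],[0,0,0]],
  [-1,[0,0,0],[0,0,0]],
  [-1,[0,0,0],[0,0,0]],
], squeeze=40)

```text
time: 13.83
tool_pos: [0.4665, -0.004, 0.0068]
tool_rot: [3.14, -0.101, -0.028]
contact_force: [-1.4, -9.2, 2.1]
opening: 0.0237
```

Run:
```python
from h import *
from cell import status,eyes
o=status.observe();print({k:np.round(o[k],4) for k in ("time","qpos","tool_pos","tool_rot","opening","contact_force","torque")})
# relative arc from actual grasp: rotate measured pose about the hinge axis
Rc=Ro.from_euler('xyz',o["tool_rot"]).as_matrix();ax=Rh[:,1]
np.savez('grasp.npz',p=o["tool_pos"],R=Rc)
for th in np.arange(.05,.651,.05):
    Q=Ro.from_rotvec(ax*th).as_matrix()
    p=H+Q@(o["tool_pos"]-H);R=Q@Rc
    print(th.round(3),(Rc.T@(p-o["tool_pos"])).round(4),Ro.from_matrix(Rc.T@R).as_rotvec().round(4))
```

```text
{'time': np.float64(13.8333), 'qpos': array([-0.1833,  0.4512,  2.0064,  0.0245,  0.5844,  1.3963]), 'tool_pos': array([ 0.4665, -0.004 ,  0.0068]), 'tool_rot': array([ 3.1396, -0.1006, -0.0285]), 'opening': np.float64(0.0237), 'contact_force': array([-1.4205, -9.1978,  2.0802]), 'torque': array([-1.5001,  0.3627, -0.0566])}
0.05 [-0.0009  0.     -0.0133] [-0.0001 -0.05   -0.0001]
0.1 [-0.0012  0.0001 -0.0266] [-0.0002 -0.1    -0.0002]
0.15 [-0.0009  0.0001 -0.04  ] [-0.0004 -0.15   -0.0003]
0.2 [ 0.0002  0.0001 -0.0533] [-0.0005 -0.2    -0.0004]
0.25 [ 0.0019  0.0001 -0.0665] [-0.0006 -0.25   -0.0006]
0.3 [ 0.0043  0.0002 -0.0796] [-0.0007 -0.3    -0.0007]
0.35 [ 0.0073  0.0002 -0.0926] [-0.0009 -0.35   -0.0008]
0.4 [ 0.011   0.0002 -0.1054] [-0.001  -0.4    -0.0009]
0.45 [ 0.0153  0.0002 -0.118 ] [-0.0011 -0.45   -0.001 ]
0.5 [ 0.0202  0.0002 -0.1304] [-0.0012 -0.5    -0.0011]
0.55 [ 0.0257  0.0003 -0.1425] [-0.0014 -0.55   -0.0012]
0.6 [ 0.0319  0.0003 -0.1544] [-0.0015 -0.6    -0.0013]
0.65 [ 0.0386  0.0003 -0.1659] [-0.0016 -0.65   -0.0015]
```

Handle gripped at 23.7 mm. Lifting along the hinge arc to 0.2 rad first.

Request:
jog_arm([
  [-1,[-0.0005,0.001,-0.0066],[0,-0.025,0]],
  [-1,[-0.0009,0.001,-0.0133],[0,-0.05,0]],
  [-1,[-0.001,0.001,-0.02],[0,-0.075,0]],
  [-1,[-0.0012,0.001,-0.0266],[0,-0.1,0]],
  [-1,[-0.001,0.001,-0.0333],[0,-0.125,0]],
  [-1,[-0.0009,0.001,-0.04],[0,-0.15,0]],
  [-1,[-0.0004,0.001,-0.0466],[0,-0.175,0]],
  [-1,[0.0002,0.001,-0.0533],[0,-0.2,0]],
  [-1,[0.0002,0.001,-0.0533],[0,-0.2,0]],
  [-1,[0.0002,0.001,-0.0533],[0,-0.2,0]],
])

```text
time: 14.67
tool_pos: [0.4611, -0.0037, 0.0592]
tool_rot: [3.141, 0.1, -0.029]
contact_force: [-0.2, -3.0, -2.6]
opening: 0.024
```

```bash
cat > ang.py <<'E'
from h import *
from cell import status,eyes
import sys
o=status.observe();print({k:np.round(o[k],4) for k in ("time","qpos","tool_pos","tool_rot","opening","contact_force","torque")})
g=np.load('grasp.npz');Rc=Ro.from_euler('xyz',o["tool_rot"]).as_matrix()
print("tool turn since grasp",np.linalg.norm(Ro.from_matrix(g['R'].T@Rc).as_rotvec()).round(4))
d=eyes.read_camera("scene");np.savez('scene_last.npz',**d)
cv2.imwrite(f'pics/a{sys.argv[1]}.png',cv2.resize(d["img"][110:260,230:410,::-1],None,fx=4,fy=4,interpolation=cv2.INTER_CUBIC))
C=cloud(d);Q=(C-H)@Rh
# board face: right half/left half region near sides, find plane by angle consensus
m=(abs(Q[...,1])<.16)&(abs(Q[...,1])>.105)&(Q[...,0]<-.03)&(Q[...,0]>-.225)&(Q[...,2]>.0)&(Q[...,2]<.25)
q=Q[m]
best=max(np.arange(0,1,.005),key=lambda t:(abs(q[:,0]*np.sin(t)+q[:,2]*np.cos(t)-.009)<.004).sum())
k=q[abs(q[:,0]*np.sin(best)+q[:,2]*np.cos(best)-.009)<.008]
f=np.polyfit(k[:,0],k[:,2],1);print("board angle consensus",best,"fit",np.arctan(-f[0]).round(4),len(k), "offset",(f[1]*np.cos(np.arctan(f[0]))).round(4))
E
python3 ang.py 1
```

```text
{'time': np.float64(14.6667), 'qpos': array([-0.1637,  0.4506,  1.7871, -0.0168,  1.0024,  1.4456]), 'tool_pos': array([ 0.4611, -0.0037,  0.0592]), 'tool_rot': array([ 3.1408,  0.0995, -0.0288]), 'opening': np.float64(0.024), 'contact_force': array([-0.1858, -2.9726, -2.6287]), 'torque': array([-0.5441, -0.1509,  0.1128])}
tool turn since grasp 0.2002
board angle consensus 0.21 fit 0.1949 1503 offset 0.011
```

View pics/a1.png

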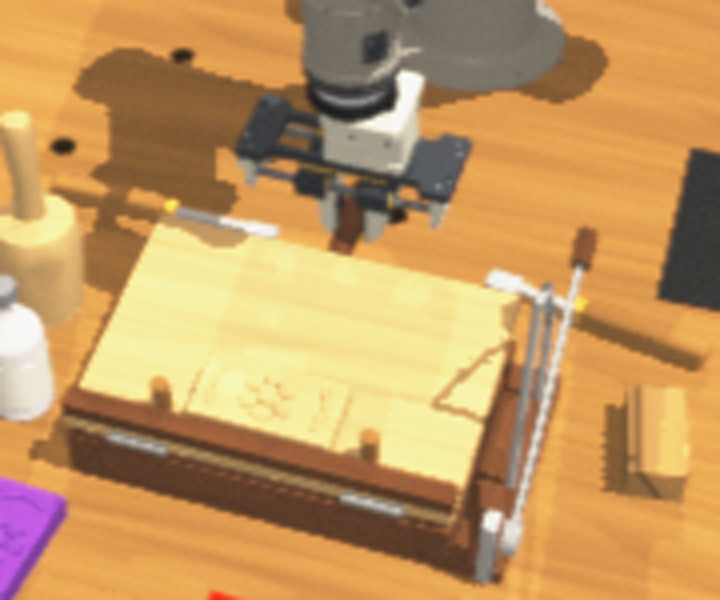

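The board follows, with angle ≈ 0.20 and low forces. Next stage to ~0.5.

```bash
cat > arc.py <<'E'
from h import *
from cell import status
import sys
o=status.observe();Rc=Ro.from_euler('xyz',o["tool_rot"]).as_matrix();ax=Rh[:,1]
for th in map(float,sys.argv[1:]):
    Q=Ro.from_rotvec(ax*th).as_matrix()
    print(th,(Rc.T@(H+Q@(o["tool_pos"]-H)-o["tool_pos"])).round(4))
E
python3 arc.py .03 .06 .09 .12 .15 .18 .21 .24 .27 .3
```

```text
0.03 [-0.0007  0.     -0.008 ]
0.06 [-0.0011  0.     -0.016 ]
0.09 [-0.0013  0.     -0.024 ]
0.12 [-0.0013  0.     -0.032 ]
0.15 [-0.001  0.    -0.04 ]
0.18 [-0.0004  0.     -0.048 ]
0.21 [ 0.0003  0.     -0.056 ]
0.24 [ 0.0013  0.     -0.0639]
0.27 [ 0.0026  0.     -0.0718]
0.3 [ 0.004   0.     -0.0797]
```

Request:
jog_arm([
  [-1,[-0.0007,0,-0.008],[0,-0.03,0]],
  [-1,[-0.0011,0,-0.016],[0,-0.06,0]],
  [-1,[-0.0013,0,-0.024],[0,-0.09,0]],
  [-1,[-0.0013,0,-0.032],[0,-0.12,0]],
  [-1,[-0.001,0,-0.04],[0,-0.15,0]],
  [-1,[-0.0004,0,-0.048],[0,-0.18,0]],
  [-1,[0.0003,0,-0.056],[0,-0.21,0]],
  [-1,[0.0013,0,-0.064],[0,-0.24,0]],
  [-1,[0.0026,0,-0.072],[0,-0.27,0]],
  [-1,[0.004,0,-0.08],[0,-0.3,0]],
  [-1,[0.004,0,-0.08],[0,-0.3,0]],
  [-1,[0.004,0,-0.08],[0,-0.3,0]],
])

```text
time: 15.72
tool_pos: [0.4727, -0.0038, 0.1379]
tool_rot: [3.141, 0.4, -0.029]
contact_force: [-0.9, -1.1, -1.6]
opening: 0.0235
```

```bash
python3 ang.py 2; python3 arc.py .02 .04 .06 .08 .1 .12
```

```text
{'time': np.float64(15.7167), 'qpos': array([-0.1384,  0.5674,  1.4005, -0.0427,  1.5716,  1.47  ]), 'tool_pos': array([ 0.4727, -0.0038,  0.1379]), 'tool_rot': array([ 3.1414,  0.4001, -0.0291]), 'opening': np.float64(0.0235), 'contact_force': array([-0.904 , -1.0858, -1.6041]), 'torque': array([-0.3985, -0.1512,  0.1752])}
tool turn since grasp 0.5008
board angle consensus 0.505 fit 0.4915 1718 offset 0.0112
0.02 [-0.0005 -0.     -0.0053]
0.04 [-0.0009 -0.     -0.0107]
0.06 [-0.0011 -0.     -0.016 ]
0.08 [-0.0013 -0.     -0.0213]
0.1 [-0.0013 -0.     -0.0267]
0.12 [-0.0013 -0.     -0.032 ]
```

View pics/a2.png

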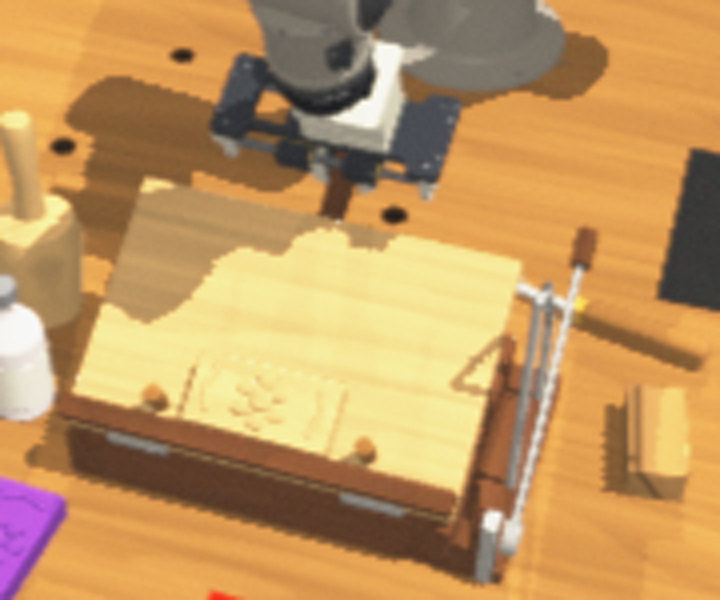

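Board reads ~0.50. Now a tighter pointer angle from the bar and its end block in both views.

Run:
```python
from h import *
for n in ("top0","scene0","scene_last"):
    d=dict(np.load(n+'.npz'));Q=(cloud(d)-H)@Rh
    # end block: silhouettes: match colour brown region near the tip by depth distance
    m=(abs(Q[...,1]-.212)<.022)&(Q[...,0]<-.15)&(Q[...,0]>-.26)&(Q[...,2]>.06)&(Q[...,2]<.22)
    k,lab,st,ce=cv2.connectedComponentsWithStats(m.astype(np.uint8))
    vv,uu=np.nonzero(m)
    q=Q[m];r=np.hypot(q[:,0],q[:,2])
    b=r>.218
    c=np.array([(uu[b].min()+uu[b].max())/2,(vv[b].min()+vv[b].max())/2])
    res=[]
    ths=np.arange(.4,.76,.01)
    for th in ths:
        Rb=Ro.from_euler('y',th).as_matrix()
        co=np.array([[sx*.015,sy*.008,sz*.013] for sx in(-1,1) for sy in(-1,1) for sz in(-1,1)])
        P=H+(Rh@(Rb@(co+[-.235,0,0]).T+np.array([[0],[.212],[0]]))).T
        px=proj(d,P);res.append(np.r_[px.min(0),px.max(0)])
    res=np.array(res)
    # colour mask of the block (dark brown) in its neighbourhood
    u0,v0=int(c[0]),int(c[1])
    print(n,"depth bbox",uu[b].min(),vv[b].min(),uu[b].max(),vv[b].max(),b.sum())
    for th in (.55,.6,.65,.7): print("   th",th,res[np.argmin(abs(ths-th))].round(1))
    # depth of bar: top surface line fit between r .09 and .2
    m=(abs(Q[...,1]-.212)<.009)&(Q[...,2]>.03)&(np.hypot(Q[...,0],Q[...,2])>.07)&(np.hypot(Q[...,0],Q[...,2])<.212)&(Q[...,0]<-.05)
    q=Q[m];a=np.arctan2(q[:,2],-q[:,0]);r=np.hypot(q[:,0],q[:,2])
    print("   bar n",m.sum(),"angle median",np.median(a-np.arcsin(.0025/r)).round(3),np.percentile(a,[20,80]).round(3), "y",np.median(q[:,1]).round(4))
    img=cv2.resize(d["img"][v0-20:v0+20,u0-25:u0+25,::-1],None,fx=12,fy=12,interpolation=cv2.INTER_CUBIC)
    if n!="scene_last": cv2.imwrite(f'pics/tip_{n}.png',img);print("  crop origin",u0-25,v0-20)
```

```text
top0 depth bbox 263 195 269 207 77
   th 0.55 [262.  197.9 269.1 211.5]
   th 0.6 [261.6 195.1 268.8 208.8]
   th 0.65 [261.3 192.2 268.5 205.9]
   th 0.7 [260.9 189.2 268.2 202.8]
   bar n 59 angle median 0.656 [0.642 0.694] y 0.2097
  crop origin 241 181
scene0 depth bbox 372 167 378 177 56
   th 0.55 [371.8 167.5 379.1 179.7]
   th 0.6 [371.7 166.5 379.  178.6]
   th 0.65 [371.5 165.7 379.1 177.7]
   th 0.7 [371.3 165.1 379.  176.9]
   bar n 83 angle median 0.664 [0.659 0.713] y 0.2131
  crop origin 350 152
scene_last depth bbox 372 167 378 177 56
   th 0.55 [371.8 167.5 379.1 179.7]
   th 0.6 [371.7 166.5 379.  178.6]
   th 0.65 [371.5 165.7 379.1 177.7]
   th 0.7 [371.3 165.1 379.  176.9]
   bar n 83 angle median 0.667 [0.666 0.715] y 0.2132
```

View pics/tip_top0.png

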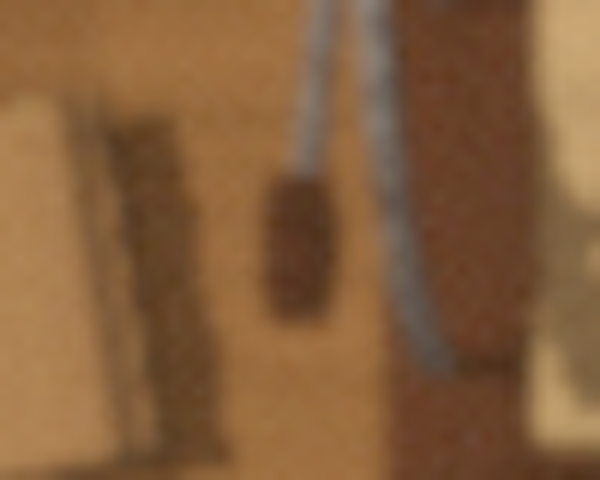

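View pics/tip_scene0.png

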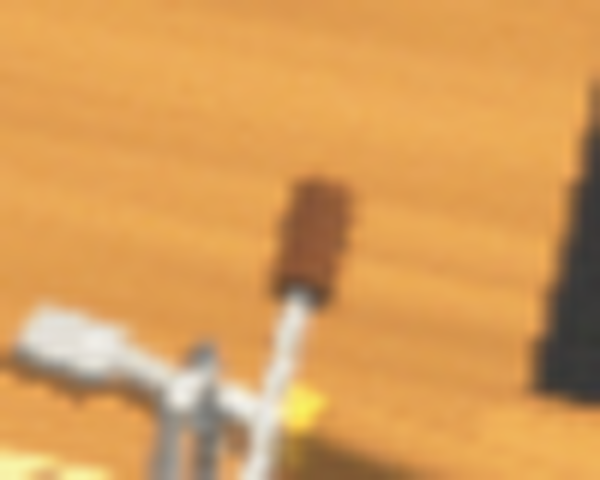

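Run:
```python
from h import *
for n in ("top0","scene0","scene_last"):
    d=dict(np.load(n+'.npz'));Q=(cloud(d)-H)@Rh
    r=np.hypot(Q[...,0],Q[...,2])
    m=(abs(Q[...,1]-.212)<.012)&(r>.03)&(r<.218)&(Q[...,0]<-.02)&(Q[...,2]>.01)
    q=Q[m];best=(0,)
    for t in np.arange(.4,.8,.005):
        for o in np.arange(-.006,.0121,.001):
            e=abs(q[:,0]*np.sin(t)+q[:,2]*np.cos(t)-o)<.003
            if e.sum()>best[0]: best=(e.sum(),t,o,e)
    k=q[best[3]];vt=np.linalg.svd(k[:,[0,2]]-k[:,[0,2]].mean(0))[2][0]
    print(n,len(q),best[:3],"pca",abs(np.arctan(vt[1]/vt[0])).round(4),"x range",k[:,0].min().round(3),k[:,0].max().round(3))
```

```text
top0 79 (np.int64(53), np.float64(0.6300000000000002), np.float64(0.007000000000000001)) pca 0.6321 x range -0.17 -0.02
scene0 110 (np.int64(83), np.float64(0.6050000000000002), np.float64(0.011000000000000001)) pca 0.6123 x range -0.169 -0.02
scene_last 111 (np.int64(90), np.float64(0.6300000000000002), np.float64(0.008)) pca 0.6257 x range -0.172 -0.021
```

The estimates cluster at 0.61–0.65, so I'll take 0.63 and raise the board by 0.13.

Request:
jog_arm([
  [-1,[-0.0005,0,-0.0053],[0,-0.02,0]],
  [-1,[-0.0009,0,-0.0107],[0,-0.04,0]],
  [-1,[-0.0011,0,-0.016],[0,-0.06,0]],
  [-1,[-0.0013,0,-0.0213],[0,-0.08,0]],
  [-1,[-0.0013,0,-0.0267],[0,-0.1,0]],
  [-1,[-0.0013,0,-0.032],[0,-0.12,0]],
  [-1,[-0.0013,0,-0.0345],[0,-0.13,0]],
  [-1,[-0.0013,0,-0.0345],[0,-0.13,0]],
  [-1,[-0.0013,0,-0.0345],[0,-0.13,0]],
  [-1,[-0.0013,0,-0.0345],[0,-0.13,0]],
  [-1,[-0.0013,0,-0.0345],[0,-0.13,0]],
  [-1,[-0.0013,0,-0.0345],[0,-0.13,0]],
])

```text
time: 16.77
tool_pos: [0.4853, -0.0039, 0.1709]
tool_rot: [-3.141, 0.529, -0.029]
contact_force: [-1.2, 1.0, -1.9]
opening: 0.024
```

```bash
python3 ang.py 3
python3 - <<'E'
from h import *
from cell import eyes
d=eyes.read_camera("top");np.savez('top_last.npz',**d)
cv2.imwrite('pics/t10.png',cv2.resize(d["img"][130:260,240:420,::-1],None,fx=4,fy=4,interpolation=cv2.INTER_CUBIC))
s=dict(np.load('scene_last.npz'))
for n,d in (("scene",s),("top",d)):
    Q=(cloud(d)-H)@Rh
    r=np.hypot(Q[...,0],Q[...,2])
    for nm,m in (("bar",(abs(Q[...,1]-.212)<.012)&(r>.03)&(r<.218)&(Q[...,0]<-.02)&(Q[...,2]>.01)),
      ("board",(Q[...,1]<.16)&(Q[...,1]>.105)&(r>.04)&(r<.215)&(Q[...,0]<-.02)&(Q[...,2]>.01))):
        q=Q[m];best=(0,)
        for t in np.arange(.4,.85,.005):
            for o in np.arange(-.006,.0151,.001):
                e=abs(q[:,0]*np.sin(t)+q[:,2]*np.cos(t)-o)<.003
                if e.sum()>best[0]: best=(e.sum(),t,o,e)
        k=q[best[3]];vt=np.linalg.svd(k[:,[0,2]]-k[:,[0,2]].mean(0))[2][0]
        print(n,nm,len(q),best[0],best[1].round(3),best[2].round(3),"pca",abs(np.arctan(vt[1]/vt[0])).round(4))
    # blank top in board frame
    Rb=Ro.from_euler('xyz',[0,.63,yaw]).as_matrix();B=(cloud(d)-H)@Rb
    m=(abs(B[...,2]-.035)<.006)&(abs(B[...,1])<.075)&(B[...,0]<-.024)&(B[...,0]>-.15)
    b=B[m];print("  blank",m.sum(),cv2.minAreaRect(b[:,:2].astype(np.float32)),np.median(b[:,2]).round(4))
E
```

```text
{'time': np.float64(16.7667), 'qpos': array([-0.1295,  0.6513,  1.2084, -0.0519,  1.8087,  1.4718]), 'tool_pos': array([ 0.4853, -0.0039,  0.1709]), 'tool_rot': array([-3.1414,  0.5293, -0.029 ]), 'opening': np.float64(0.024), 'contact_force': array([-1.1961,  1.0381, -1.9296]), 'torque': array([-0.1171, -0.3516,  0.0975])}
tool turn since grasp 0.6299
board angle consensus 0.635 fit 0.6238 1778 offset 0.0112
scene bar 110 84 0.61 0.01 pca 0.6133
scene board 961 794 0.625 0.01 pca 0.6253
  blank 648 ((-0.052009254693984985, -0.00033859536051750183), (0.05580536276102066, 0.12084273993968964), 0.10075557231903076) 0.0352
top bar 79 53 0.61 0.01 pca 0.6115
top board 687 563 0.63 0.009 pca 0.6269
  blank 57 ((-0.055825091898441315, -0.005595646798610687), (0.05547313392162323, 0.10607586801052094), 0.16223636269569397) 0.0337
```

View pics/a3.png

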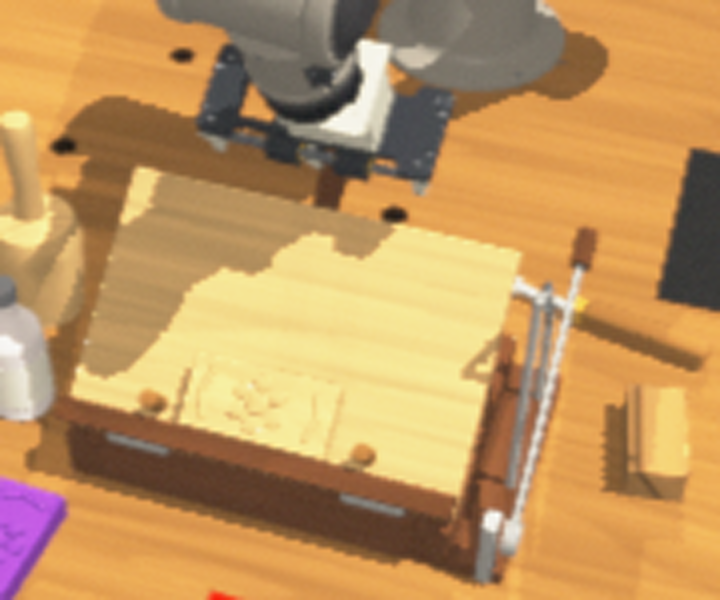

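View pics/t10.png

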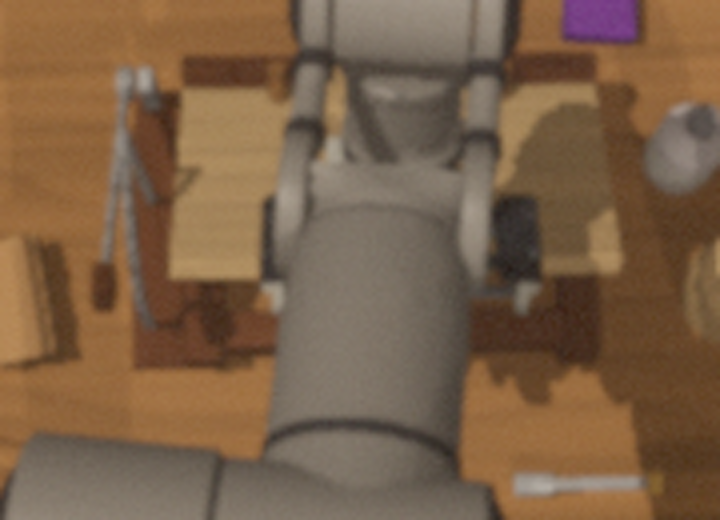

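Board ≈ 0.627 and bar ≈ 0.61–0.63 by the same plane fit in both views, so it is well inside 0.07. The blank is still at the ledge. A short hold to settle, then hand in.

Request:
jog_arm([
  [-1,[0,0,0],[0,0,0]],
  [-1,[0,0,0],[0,0,0]],
  [-1,[0,0,0],[0,0,0]],
  [-1,[0,0,0],[0,0,0]],
  [-1,[0,0,0],[0,0,0]],
  [-1,[0,0,0],[0,0,0]],
])

```text
time: 17.37
tool_pos: [0.4853, -0.0039, 0.171]
tool_rot: [-3.141, 0.53, -0.029]
contact_force: [-1.2, 2.3, -1.5]
opening: 0.0237
```

```bash
python3 ang.py 4
python3 - <<'E'
from cell import job
print(job.hand_in())
E
```

```text
{'time': np.float64(17.3667), 'qpos': array([-0.1294,  0.6517,  1.2076, -0.052 ,  1.8097,  1.4718]), 'tool_pos': array([ 0.4853, -0.0039,  0.171 ]), 'tool_rot': array([-3.1414,  0.5299, -0.029 ]), 'opening': np.float64(0.0237), 'contact_force': array([-1.2425,  2.3103, -1.5352]), 'torque': array([ 0.087 , -0.3822, -0.0936])}
tool turn since grasp 0.6306
board angle consensus 0.635 fit 0.6238 1783 offset 0.0111
the job is handed in; nothing more can be done
None
```

I turned the blank square with a light grip and pushed it flat against the ledge with two fingertips. I then gripped the handle, raised the board to match the pointer, and handed in at about 17.4 s while holding it there.

**Blank:**
- With the board flat, both cameras put it at about x -0.051, y -0.001 in the hinge frame (seat is -0.050, 0) and square.
- The last push met 12 N with no further travel.
- After lifting, the scene camera still showed it at about x -0.052, y 0. The top camera, mostly blocked by the arm, read -0.056, -0.006.

**Board against pointer:** The board reads 0.624–0.635 rad and the tool turned 0.63 rad since the grasp. The pointer bar came out at about 0.61 in the last views. Earlier estimates ran from 0.605 to 0.667, so the difference should be under about 0.04 rad, against the 0.07 allowed.

**Hold and bystanders:** The arm was steady, gripping the handle at 23.7 mm with a 40 N squeeze set. In the last views the pointer, and the bench items in them, looked unmoved; I did not measure the bench items.

**What disagreed:** The real fingertips sit about 31–38 mm short of the reported TCP. Because of that, my first close went over the top of the blank without touching it. I corrected for the offset in every later move.

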